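# Load the LED burn-in station and bring the dimmer to its preset

## Robot

A 6-joint arm with a two-finger parallel gripper is mounted at the origin on the work surface. World frame = base frame: x ahead of the robot, y to its left, z up, the work surface at z = 0. Lengths are in m, angles in rad, forces in N, time in s.
With the tool pointing down it reaches from about 0.35 to 0.775 m from the base axis. Payload 7.3 kg.
Tool frame: the origin (TCP) lies midway between the tips of the shut fingers; the grasp point (between the pads) lies 19 mm behind it (tcp_to_grasp is the distance from the TCP to the grasp point, in m); z points along the fingers, y is the line along which they close (so a half turn about z gives the same grasp; the last joint's range is limited). The gripper opens to 92 mm and grips with 3 to 60 N. Pads are 19 mm wide; open, the fingers measure 130 mm over their backs; the gripper's body (75 mm by 190 mm) begins 47 mm behind the grasp point.
Start: joints at [-1.425, 0.342, 1.524, -0, 1.275, -0.146], TCP at [0.151, -0.503, 0.227] pointing down, gripper open.
Joint ranges: [-2.53, 2.53], [-0.77, 2.02], [0.04, 2.7], [-1, 4.14], [0.28, 2.66], [-3.11, 3.11]. Speed limits (rad/s): [2.57, 2.57, 3.14, 3.14, 3.14, 3.14].

## Interface

Orientations are given as [roll, pitch, yaw] about the fixed x, y, z axes, in that order (R = Rz(yaw) Ry(pitch) Rx(roll)).
In Python, from cell import observe, read_camera, calibration, hand_in, tcp_to_grasp gives the robot as it stands.
- The arm moves only by the tool send_rows, never from a script. Its argument "targets" is a list of rows, each a list of 5 numbers: the opening, from 0 (shut) to 1 (fully open), then the shift along the world's x, y, z in m, then the turn about the world's z in rad. A call has 1 to 5 rows; each row shifts and turns the commanded pose from where the row before left it; what a row does not reach is not made up. A row lasts 1/10 s, in which the tool goes at most 50 mm and 8.59 degrees, less where a joint would pass 70% of its speed; a pose out of reach is approached as far as the arm can. A call is refused whole if a number of a shift passes 0.05 or a number of a turn 0.15, either way. A call with a gripper value outside its range is refused whole. The fingers move at their own pace and stop on an object; "grip_force" is the grip in N (left out, the last holds). Time passes only in rows, so rows that do not move let the fingers close. It gives the time, the measured TCP pose, the force, the opening and the grip force at its end, in the units of the state.
- observe(): the state, without advancing time (a new reading comes with each control period).
- read_camera(name): name is "scene" or "top"; returns (picture, depth): 384x512x3 uint8, red, green, blue; 384x512 float32, m along the optical axis (not along the pixel's ray), 0 where there is no reading.
- calibration(name): a dict with "intrinsics" (3x3 intrinsics, pixels), "world_to_cam" (4x4, takes a point from world to camera coordinates). Camera axes: x right, y up, looking along -z (the intrinsics and any distortion apply to the point x, -y, -z); pixel columns grow to the right and rows downward; lengths in m; the calibration is good to about 2 mm. A picture is of the moment at which its call begins. calibration takes no time and is no camera call.
- hand_in(): hands the job in; it is judged then, once.
The state is a dict: "time": time; "qpos": joint angles; "qvel": joint speeds; "joint_efforts": joint torques, N m; "tool_pos": TCP position; "tool_rot": TCP orientation; "contact_force": force on the tool from outside, world axes, zero at the start; "torque": the same for the moment, N m; "opening": finger opening in m; "grip_force": force on a finger pad.
Only numpy, scipy, OpenCV 4.12 (cv2) and the standard library are available. Lean on these libraries where they do the work, as an engineer would, in place of code of your own. Each camera call takes 0.05 s, during which the arm holds its last target. There are 200 camera calls.

## Task

First pull the dimmer lever all the way back to off. With the dimmer off, clear the modules of last run out of the test blocks and set them down side by side in the grey tray, and seat every new LED module from the bench fully home, lens up, in a free test block whose pocket has the shape of its plate. Then run the dimmer lever up to full for two seconds so that all modules strike, and last bring it back to line up with the steel preset pointer and let go; do not move the pointer, never handle a module while the dimmer is up, and leave the other things on the bench where they are.

Things in the scene. Friction and masses are not known exactly. Their poses are not given: they have to be found in the camera images.
- round_new1: New round LED module: flat round aluminium plate, diameter 54 mm, 8 mm thick, with an upright black lens barrel, diameter 28 mm, 26 mm tall, on its centre (34 mm tall in all); about 90 g. Origin: centre of its underside, z up through the barrel. Starts standing loose on the bench in front of the test blocks; may be absent.
- round_new2: New round LED module: flat round aluminium plate, diameter 54 mm, 8 mm thick, with an upright black lens barrel, diameter 28 mm, 26 mm tall, on its centre (34 mm tall in all); about 90 g. Origin: centre of its underside, z up through the barrel. Starts standing loose on the bench in front of the test blocks; may be absent.
- round_new3: New round LED module: flat round aluminium plate, diameter 54 mm, 8 mm thick, with an upright black lens barrel, diameter 28 mm, 26 mm tall, on its centre (34 mm tall in all); about 90 g. Origin: centre of its underside, z up through the barrel. Starts standing loose on the bench in front of the test blocks; may be absent.
- square_new1: New square LED module: flat square aluminium plate, 46 x 46 mm, 8 mm thick, with an upright black lens barrel, diameter 28 mm, 26 mm tall, on its centre (34 mm tall in all); about 90 g. Origin: centre of its underside, z up through the barrel, x and y parallel to the sides of the plate. Starts standing loose on the bench in front of the test blocks, at any yaw; may be absent.
- square_new2: New square LED module: flat square aluminium plate, 46 x 46 mm, 8 mm thick, with an upright black lens barrel, diameter 28 mm, 26 mm tall, on its centre (34 mm tall in all); about 90 g. Origin: centre of its underside, z up through the barrel, x and y parallel to the sides of the plate. Starts standing loose on the bench in front of the test blocks, at any yaw; may be absent.
- round_old: LED module of last run, round. It starts seated in one of the round test blocks (it may be absent). Same build, size and origin as the new round ones.
- square_old: LED module of last run, square. It starts seated in one of the square test blocks (it may be absent). Same build, size and origin as the new square ones.
- round_block1_pocket (a point): Centre of the pocket's mouth in a fixed aluminium heat-sink test block (76 x 76 mm, 30 mm tall, bolted to the bench). Pocket: round, diameter 57 mm, 6 mm deep, chamfered, open at the top; z up. A seated module's underside lies 6 mm below this point and its plate stands 2 mm proud.
- round_block2_pocket (a point): Centre of the pocket's mouth in a fixed aluminium heat-sink test block (76 x 76 mm, 30 mm tall, bolted to the bench). Pocket: round, diameter 57 mm, 6 mm deep, chamfered, open at the top; z up. A seated module's underside lies 6 mm below this point and its plate stands 2 mm proud.
- round_block3_pocket (a point): Centre of the pocket's mouth in a fixed aluminium heat-sink test block (76 x 76 mm, 30 mm tall, bolted to the bench). Pocket: round, diameter 57 mm, 6 mm deep, chamfered, open at the top; z up. A seated module's underside lies 6 mm below this point and its plate stands 2 mm proud.
- square_block1_pocket (a point): Centre of the pocket's mouth in a fixed aluminium heat-sink test block (76 x 76 mm, 30 mm tall, bolted to the bench). Pocket: square, 49 x 49 mm, sides parallel to the point's x and y, 6 mm deep, chamfered, open at the top; z up. A seated module's underside lies 6 mm below this point and its plate stands 2 mm proud.
- square_block2_pocket (a point): Centre of the pocket's mouth in a fixed aluminium heat-sink test block (76 x 76 mm, 30 mm tall, bolted to the bench). Pocket: square, 49 x 49 mm, sides parallel to the point's x and y, 6 mm deep, chamfered, open at the top; z up. A seated module's underside lies 6 mm below this point and its plate stands 2 mm proud.
- tray_in (a point): Centre of the inner floor (5 mm or less above the bench) of the fixed grey open tray for tested modules: inside 162 mm along the point's x, 102 mm along its y; walls 4 mm thick, rim 30 mm above the bench. Empty at the start.
- lever_knob (a point): Centre of the black grip on the end of the dimmer lever: a cylinder of diameter 24 mm and length 26 mm, its axis along y (the hinge axis of the dimmer). The lever is a 10 mm rod; the grip lies 100 mm from the hinge. The point's z points along the lever, away from the hinge.
- dimmer_hinge (a point): Point on the hinge axis in the middle of the lever, 50 mm above the bench; its x axis is the direction in which the lever goes up from off, its y axis the hinge axis. The dimmer's housing is a fixed grey box 130 x 90 mm, 50 mm tall; the black half-round scale beside the lever on its +y side rises to 96 mm above the bench.
- lever (a joint): Angle of the dimmer lever (rad): 0 = off, against its stop, leaning 0.6 rad from vertical towards the robot; 0.6 = upright; 1.2 = full, against its other stop, leaning 0.6 rad away. Friction (about 2 N at the grip) keeps it where it is left.
- preset (a joint): Angle of the preset pointer (rad), on the same hinge axis and with the same zero and direction as the lever: the lever matches the preset when both angles are equal. It is stiff and must not be moved.
- preset_tip (a point): Outer end of the thin steel preset pointer, 62 mm from the hinge axis and 26 mm to the +y side of the lever, on the black scale; the point's z points along the pointer.
- flux_jar: White jar, diameter 48 mm, 60 mm tall. Bystander. Origin: centre of its underside.
- driver_bit: Steel driver bit standing on end, diameter 18 mm, 30 mm tall. Bystander. Origin: centre of its underside.

How it is judged:
On the way, in this order (a step that is already met when the one before it is completed fails the run):
1. the dimmer lever is at off (value of joint lever below 0.08 rad), for 0.2 s.
2. with the dimmer off, all old modules are in the tray and all new ones seated in matching pockets (value of joint lever below 0.08 rad and x of round_old in the frame of tray_in between -0.072 and 0.072 m and y of round_old in the frame of tray_in between -0.044 and 0.044 m and z of each of round_old, square_old in the frame of tray_in below 0.03 m and linear speed of each of round_old, square_old, round_new1, round_new2, round_new3, square_new1, square_new2 below 0.02 m/s and x of square_old in the frame of tray_in between -0.072 and 0.072 m and y of square_old in the frame of tray_in between -0.044 and 0.044 m and ((horizontal distance between round_new1 and round_block1_pocket below 0.004 m and z of round_new1 in the frame of round_block1_pocket between -0.009 and -0.0035 m and angle between round_new1's own z axis and vertical below 0.06 rad) or (horizontal distance between round_new1 and round_block2_pocket below 0.004 m and z of round_new1 in the frame of round_block2_pocket between -0.009 and -0.0035 m and angle between round_new1's own z axis and vertical below 0.06 rad) or (horizontal distance between round_new1 and round_block3_pocket below 0.004 m and z of round_new1 in the frame of round_block3_pocket between -0.009 and -0.0035 m and angle between round_new1's own z axis and vertical below 0.06 rad)) and ((horizontal distance between round_new2 and round_block1_pocket below 0.004 m and z of round_new2 in the frame of round_block1_pocket between -0.009 and -0.0035 m and angle between round_new2's own z axis and vertical below 0.06 rad) or (horizontal distance between round_new2 and round_block2_pocket below 0.004 m and z of round_new2 in the frame of round_block2_pocket between -0.009 and -0.0035 m and angle between round_new2's own z axis and vertical below 0.06 rad) or (horizontal distance between round_new2 and round_block3_pocket below 0.004 m and z of round_new2 in the frame of round_block3_pocket between -0.009 and -0.0035 m and angle between round_new2's own z axis and vertical below 0.06 rad)) and ((horizontal distance between round_new3 and round_block1_pocket below 0.004 m and z of round_new3 in the frame of round_block1_pocket between -0.009 and -0.0035 m and angle between round_new3's own z axis and vertical below 0.06 rad) or (horizontal distance between round_new3 and round_block2_pocket below 0.004 m and z of round_new3 in the frame of round_block2_pocket between -0.009 and -0.0035 m and angle between round_new3's own z axis and vertical below 0.06 rad) or (horizontal distance between round_new3 and round_block3_pocket below 0.004 m and z of round_new3 in the frame of round_block3_pocket between -0.009 and -0.0035 m and angle between round_new3's own z axis and vertical below 0.06 rad)) and ((horizontal distance between square_new1 and square_block1_pocket below 0.004 m and z of square_new1 in the frame of square_block1_pocket between -0.009 and -0.0035 m and angle between square_new1's own z axis and vertical below 0.06 rad) or (horizontal distance between square_new1 and square_block2_pocket below 0.004 m and z of square_new1 in the frame of square_block2_pocket between -0.009 and -0.0035 m and angle between square_new1's own z axis and vertical below 0.06 rad)) and ((horizontal distance between square_new2 and square_block1_pocket below 0.004 m and z of square_new2 in the frame of square_block1_pocket between -0.009 and -0.0035 m and angle between square_new2's own z axis and vertical below 0.06 rad) or (horizontal distance between square_new2 and square_block2_pocket below 0.004 m and z of square_new2 in the frame of square_block2_pocket between -0.009 and -0.0035 m and angle between square_new2's own z axis and vertical below 0.06 rad))), for 0.2 s.
3. the lever is at full for a good second and a half (value of joint lever above 1.12 rad), for 1.5 s.
4. the lever lines up with the preset pointer (angle between the z axis of lever_knob and the z axis of preset_tip, either way round below 0.08 rad), for 0.2 s.
At the end, for the whole second after the job is handed in: Every new module lies upright in a pocket of its own shape, within 4 mm of the pocket's centre and at least 3.5 mm deep; every old module lies at rest on the floor of the tray (not stacked); the lever is within 0.08 rad of the preset pointer and at rest; nothing is held (x of round_old in the frame of tray_in between -0.072 and 0.072 m and y of round_old in the frame of tray_in between -0.044 and 0.044 m and z of each of round_old, square_old in the frame of tray_in below 0.03 m and linear speed of each of round_old, square_old, round_new1, round_new2, round_new3, square_new1, square_new2 below 0.02 m/s and x of square_old in the frame of tray_in between -0.072 and 0.072 m and y of square_old in the frame of tray_in between -0.044 and 0.044 m and ((horizontal distance between round_new1 and round_block1_pocket below 0.004 m and z of round_new1 in the frame of round_block1_pocket between -0.009 and -0.0035 m and angle between round_new1's own z axis and vertical below 0.06 rad) or (horizontal distance between round_new1 and round_block2_pocket below 0.004 m and z of round_new1 in the frame of round_block2_pocket between -0.009 and -0.0035 m and angle between round_new1's own z axis and vertical below 0.06 rad) or (horizontal distance between round_new1 and round_block3_pocket below 0.004 m and z of round_new1 in the frame of round_block3_pocket between -0.009 and -0.0035 m and angle between round_new1's own z axis and vertical below 0.06 rad)) and ((horizontal distance between round_new2 and round_block1_pocket below 0.004 m and z of round_new2 in the frame of round_block1_pocket between -0.009 and -0.0035 m and angle between round_new2's own z axis and vertical below 0.06 rad) or (horizontal distance between round_new2 and round_block2_pocket below 0.004 m and z of round_new2 in the frame of round_block2_pocket between -0.009 and -0.0035 m and angle between round_new2's own z axis and vertical below 0.06 rad) or (horizontal distance between round_new2 and round_block3_pocket below 0.004 m and z of round_new2 in the frame of round_block3_pocket between -0.009 and -0.0035 m and angle between round_new2's own z axis and vertical below 0.06 rad)) and ((horizontal distance between round_new3 and round_block1_pocket below 0.004 m and z of round_new3 in the frame of round_block1_pocket between -0.009 and -0.0035 m and angle between round_new3's own z axis and vertical below 0.06 rad) or (horizontal distance between round_new3 and round_block2_pocket below 0.004 m and z of round_new3 in the frame of round_block2_pocket between -0.009 and -0.0035 m and angle between round_new3's own z axis and vertical below 0.06 rad) or (horizontal distance between round_new3 and round_block3_pocket below 0.004 m and z of round_new3 in the frame of round_block3_pocket between -0.009 and -0.0035 m and angle between round_new3's own z axis and vertical below 0.06 rad)) and ((horizontal distance between square_new1 and square_block1_pocket below 0.004 m and z of square_new1 in the frame of square_block1_pocket between -0.009 and -0.0035 m and angle between square_new1's own z axis and vertical below 0.06 rad) or (horizontal distance between square_new1 and square_block2_pocket below 0.004 m and z of square_new1 in the frame of square_block2_pocket between -0.009 and -0.0035 m and angle between square_new1's own z axis and vertical below 0.06 rad)) and ((horizontal distance between square_new2 and square_block1_pocket below 0.004 m and z of square_new2 in the frame of square_block1_pocket between -0.009 and -0.0035 m and angle between square_new2's own z axis and vertical below 0.06 rad) or (horizontal distance between square_new2 and square_block2_pocket below 0.004 m and z of square_new2 in the frame of square_block2_pocket between -0.009 and -0.0035 m and angle between square_new2's own z axis and vertical below 0.06 rad)) and angle between the z axis of lever_knob and the z axis of preset_tip, either way round below 0.08 rad and velocity of joint lever between -0.05 and 0.05 rad/s); the robot touches nothing.
It fails at once if a module is handled while the dimmer is up (lever above 0.2 rad) (value of joint lever above 0.2 rad and (contact force between the fingers and round_new1 above 1 N or contact force between the fingers and round_new2 above 1 N or contact force between the fingers and round_new3 above 1 N or contact force between the fingers and square_new1 above 1 N or contact force between the fingers and square_new2 above 1 N or contact force between the fingers and round_old above 1 N or contact force between the fingers and square_old above 1 N)).
It fails at once if the preset pointer is moved by more than 6 mm (distance of preset_tip from where it was at the start of the episode above 0.006 m).
It fails at once if a bystander is pushed more than 50 mm away (distance of any of flux_jar, driver_bit from where it was at the start of the episode above 0.05 m).
Of round_new1, round_new2, round_new3, square_new1, square_new2 only 3 to 5 are there at a start; the rules pass over those that are not, and their reading is None.
Of round_old, square_old only 1 to 2 are there at a start; the rules pass over those that are not, and their reading is None.
At some moment in a run one of round_new1, round_new2, round_new3, square_new1, square_new2 may be knocked a few centimetres aside while the robot is not near it.
Once in a run the grip may slacken for a moment while it holds something.
It also fails if it takes over 210 s, if anything falls off the work surface, if the arm or the gripper's body presses on something with over 40 N, if the wrist force passes 120 N, or if a joint passes its speed limit or range.

## Working session

There is one attempt and no reset: what is moved stays moved. The work goes in short steps, Python scripts to look and compute and a tool call to move; the robot and the scene stay as the last step left them, time stands still between calls to the robot, and variables do not carry over. Pictures are saved under pics/ and viewed, at most 14 in all, crops included, and the job is handed in when it is done.

Besides the shell and the picture viewer there is one more tool, called after "Request:" by a JSON object that holds its "op" and its "data". send_rows: Moves the arm, as the interface text tells. Its arguments: {"type":"object","properties":{"targets":{"type":"array","items":{"type":"array","items":{"type":"number"}}},"grip_force":{"type":"number"}},"required":["targets"]}

```bash
ls; mkdir -p pics; cat > h.py <<'E'
import numpy as np, cv2
from cell import observe, read_camera, calibration, hand_in, tcp_to_grasp
def ray(cam,u,v):
    c=calibration(cam);K=np.array(c["intrinsics"]);T=np.array(c["world_to_cam"])
    d=np.linalg.inv(K)@[u,v,1];d=np.array([d[0],-d[1],-d[2]])
    R=T[:3,:3];return -R.T@T[:3,3],R.T@d
def onz(cam,u,v,z):
    o,d=ray(cam,u,v);return o+d*(z-o[2])/d[2]
def cloud(cam,dep):
    c=calibration(cam);K=np.array(c["intrinsics"]);T=np.array(c["world_to_cam"])
    v,u=np.mgrid[:384,:512]
    p=np.stack([u,v,np.ones_like(u)],-1)@np.linalg.inv(K).T*dep[...,None]
    p=p*[1,-1,-1]
    return (p-T[:3,3])@T[:3,:3]
def proj(cam,P):
    c=calibration(cam);K=np.array(c["intrinsics"]);T=np.array(c["world_to_cam"])
    q=T[:3,:3]@np.array(P)+T[:3,3];q=K@(q*[1,-1,-1]);return q[:2]/q[2]
def snap(cam,name):
    im,d=read_camera(cam);cv2.imwrite(f"pics/{name}.png",cv2.cvtColor(im,cv2.COLOR_RGB2BGR));np.save(f"pics/{name}.npy",d);return im,d
E
python3 - <<'E'
from h import *
for c in ("top","scene"):
    im,d=snap(c,c+"0");k=calibration(c);print(c,{a:(np.round(b,3).tolist()) for a,b in k.items()})
print(observe(),tcp_to_grasp)
for n in("top0","scene0"):
    a=cv2.imread(f"pics/{n}.png");cv2.imwrite(f"pics/{n}b.png",cv2.resize(a,(800,600),interpolation=cv2.INTER_CUBIC))
E
```

```text
pics
top {'intrinsics': [[387.48, 0.0, 258.287], [0.0, 387.48, 190.579], [0.0, 0.0, 1.0]], 'world_to_cam': [[-0.023, -1.0, -0.016, 0.015], [0.992, -0.024, 0.124, -0.556], [-0.124, -0.013, 0.992, -1.279], [0.0, 0.0, 0.0, 1.0]]}
scene {'intrinsics': [[350.919, 0.0, 264.386], [0.0, 350.919, 188.927], [0.0, 0.0, 1.0]], 'world_to_cam': [[0.132, 0.991, 0.018, -0.054], [-0.655, 0.074, 0.752, 0.28], [0.744, -0.111, 0.659, -1.338], [0.0, 0.0, 0.0, 1.0]]}
{'time': 0.1, 'qpos': array([-1.42499981e+00,  3.42671354e-01,  1.52489718e+00, -1.67124162e-05,
        1.27543380e+00, -1.45992413e-01]), 'qvel': array([ 0.00275849, -0.00101878, -0.00245918, -0.00050305, -0.00089333,
       -0.00154418]), 'joint_efforts': array([ 1.21019631e-03, -4.32003701e+01, -2.44695532e+01,  7.19132437e-02,
        5.26160456e-02, -6.17665091e-05]), 'tool_pos': array([ 0.1509915 , -0.50243921,  0.22611346]), 'tool_rot': array([-3.14019565e+00, -1.89259675e-04,  2.91793676e-01]), 'contact_force': array([-0.4185591 ,  0.39133601,  0.12574142]), 'torque': array([-0.00104965,  0.01999329,  0.04833405]), 'grip_force': 0.0, 'opening': 0.09175028440877958} 0.0188
```

View pics/top0b.png

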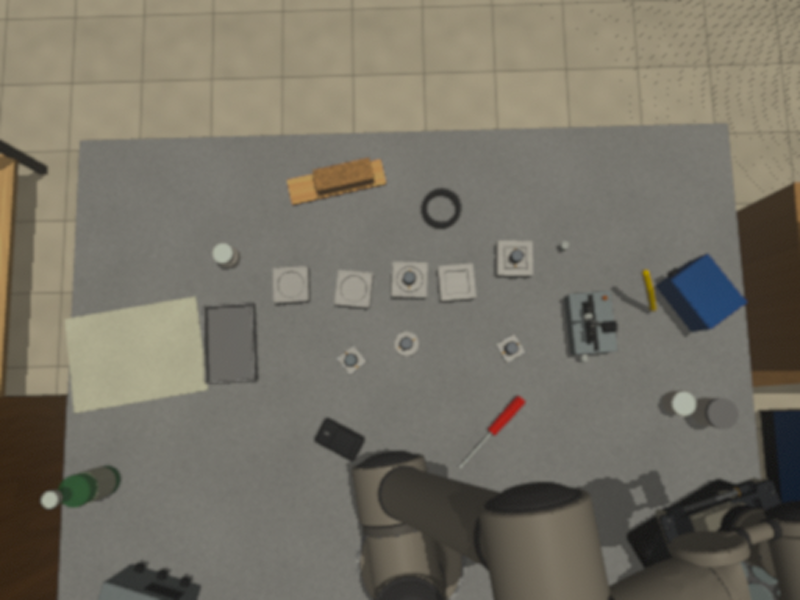

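View pics/scene0b.png

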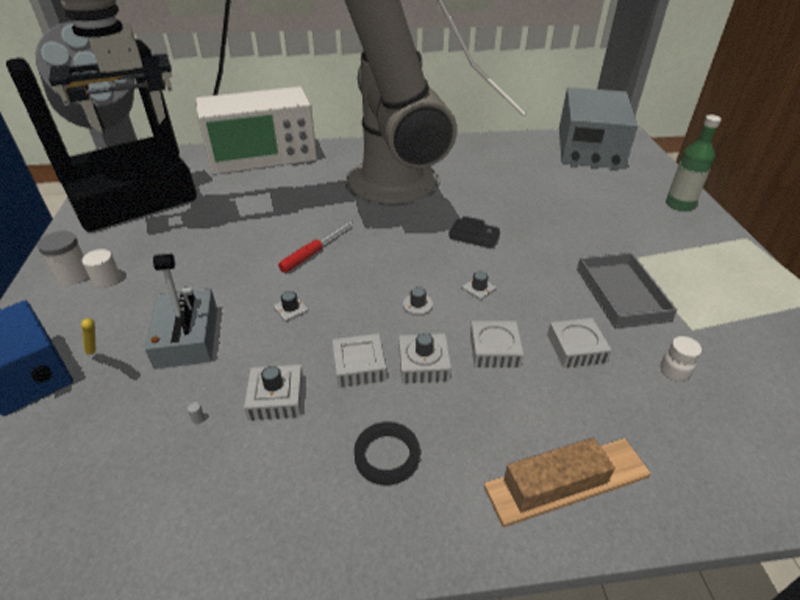

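The top view (800x600) shows new squares at (350,360) and (511,347), a new round at (406,344), an old round at (409,279) and an old square at (515,257). The free blocks are round at (290,285) and (352,289), and square at (456,282). The tray is at (231,343) and the dimmer at (592,322). In the scene view the lever knob is at (164,262).

```bash
python3 - <<'E'
from h import *
a=cv2.imread("pics/top0.png")[150:250,160:410];cv2.imwrite("pics/c1.png",cv2.resize(a,(800,320),interpolation=cv2.INTER_CUBIC))
im,d=cv2.imread("pics/top0.png"),np.load("pics/top0.npy")
P=cloud("top",d)
print("cam",ray("top",258,190)[0],ray("scene",258,190)[0])
z=P[...,2]
print("bench z",np.median(z[235:245,150:300]))
def comps(m,lo,hi):
    n,l,s,c=cv2.connectedComponentsWithStats(m.astype(np.uint8))
    return [(i,s[i],c[i]) for i in range(1,n) if lo<s[i,4]<hi],l
roi=np.zeros(z.shape,bool);roi[145:250,125:415]=1
m=roi&(z>0.018)&(z<0.12)
cs,l=comps(m,20,3000)
for i,s,c in cs:
    q=P[l==i];print(s,c.round(1),q.mean(0).round(3),np.percentile(q[:,2],[50,95,100]).round(3))
g=cv2.cvtColor(im,cv2.COLOR_BGR2GRAY);np.set_printoptions(linewidth=250)
print(g[205:240:1,210:240]);print((z[205:240,210:240]*1000).round().astype(int))
E
```

```text
cam [ 0.39261765 -0.01563666  1.33783576] [ 1.18612097 -0.115587    0.6719998 ]
bench z 0.000463628003589107
[318 154  23  23 520] [329.  164.9] [ 0.638 -0.242  0.033] [0.031 0.057 0.064]
[358 154   6   6  25] [361.  156.5] [ 0.666 -0.353  0.028] [0.029 0.032 0.033]
[136 156  17  15 190] [144.3 162.8] [0.658 0.386 0.052] [0.058 0.064 0.067]
[251 167  23  24 497] [261.8 178.5] [ 0.597 -0.011  0.033] [0.031 0.058 0.064]
[281 168  24  25 507] [292.2 180.2] [ 0.59  -0.115  0.028] [0.028 0.034 0.037]
[175 170  23  24 513] [185.9 181.7] [0.593 0.249 0.027] [0.027 0.033 0.038]
[214 173  25  24 507] [226.1 184.4] [0.581 0.111 0.028] [0.028 0.034 0.04 ]
[412 179   3  13  21] [413.4 184.1] [ 0.556 -0.497  0.099] [0.102 0.118 0.119]
[ 362  186   33   45 1105] [377.3 206.4] [ 0.491 -0.391  0.052] [0.05  0.086 0.116]
[130 193  34  53 295] [145.7 218.2] [0.472 0.386 0.028] [0.028 0.033 0.04 ]
[256 216   9   8  53] [259.8 219.3] [ 0.459 -0.001  0.034] [0.035 0.038 0.04 ]
[323 218   9   9  59] [327.4 222.3] [ 0.443 -0.227  0.034] [0.034 0.038 0.042]
[220 226   9   8  55] [224.3 229.7] [0.426 0.118 0.035] [0.034 0.04  0.042]
[[118 117 116 ... 121 121 121]
 [117 116 117 ... 120 120 122]
 [118 117 117 ... 118 119 121]
 ...
 [117 116 116 ... 118 118 119]
 [117 118 117 ... 119 119 120]
 [119 120 119 ... 119 119 119]]
[[-2  2  8 ... -1 -4  0]
 [ 2 -1 -3 ... -1  0 -4]
 [ 2  2 -1 ...  3 -2  2]
 ...
 [ 1 -9  2 ...  1 -1  3]
 [ 6  1 -3 ...  4  2 -6]
 [ 0  0 -2 ... -4 -3 -6]]
```

View pics/c1.png

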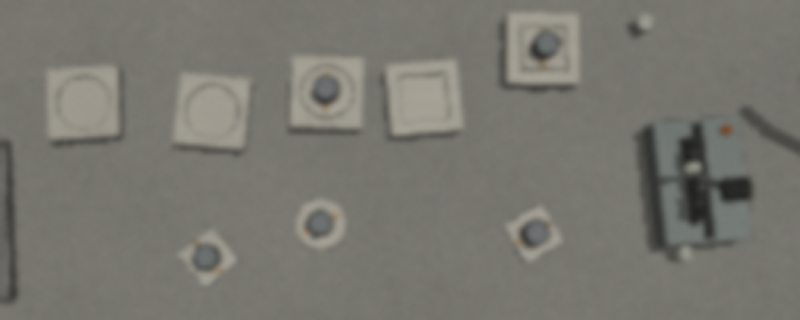

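The crop shows all blocks and modules clearly. The two bench squares are yawed about 40°, the dimmer slot runs along the image vertical (x), and the knob is at crop (736,188).

```bash
cat >> h.py <<'E'
def up(cam,name):
    a=cv2.imread(f"pics/{name}.png");return cv2.resize(a,None,fx=4,fy=4,interpolation=cv2.INTER_CUBIC)
def blobs(m,lo,hi):
    n,l,s,c=cv2.connectedComponentsWithStats(m.astype(np.uint8))
    out=[]
    for i in range(1,n):
        if lo<s[i,4]<hi:
            k=max(cv2.findContours((l==i).astype(np.uint8),0,1)[0],key=len)
            out.append((c[i]/4-.375,s[i,4]/16,k.astype(np.float32)/4-.375,s[i]))
    return out
E
cat > m.py <<'E'
from h import *
import sys
def run(tag):
    for cam in("top","scene"):
        im=up(cam,cam+tag);g=cv2.cvtColor(im,cv2.COLOR_BGR2GRAY)
        print(cam,"dark")
        for c,a,k,s in blobs(g<95,16*25,16*400):
            p=onz(cam,*c,.021);q=onz(cam,*c,.045)
            if .37<p[0]<.8 and -.55<p[1]<.3: print(c.round(1),a,"bench",p[:2].round(4),"seated",q[:2].round(4))
        print(cam,"bright")
        for c,a,k,s in blobs(g>(150 if cam=="top" else 150),16*20,16*1500):
            w=np.array([onz(cam,*u[0],.03)[:2] for u in k],np.float32)*1000
            w8=np.array([onz(cam,*u[0],.008)[:2] for u in k],np.float32)*1000
            r=cv2.minAreaRect(w);r8=cv2.minAreaRect(w8)
            if 370<r[0][0]<800 and -600<r[0][1]<450: print(c.round(1),a,"z30",np.round(r[0],1),np.round(r[1],1),round(r[2],1),"z8",np.round(r8[0],1),np.round(r8[1],1),round(r8[2],1))
if __name__=="__main__":run(sys.argv[1])
E
python3 m.py 0
```

```text
top dark
[281.9 133. ] 362.5625 bench [ 0.7577 -0.0852] seated [ 0.751  -0.0839]
[322.4 172.3] 66.875 bench [ 0.6152 -0.2199] seated [ 0.6112 -0.2161]
[407.  190.8] 176.6875 bench [ 0.5442 -0.5043] seated [ 0.5414 -0.4954]
[259.7 190.7] 29.9375 bench [ 0.5569 -0.0032] seated [ 0.5539 -0.0034]
[186.4 193.8] 33.3125 bench [0.5524 0.2488] seated [0.5495 0.244 ]
top brightTraceback (most recent call last):
  File "m.py", line 16, in <module>
    if __name__=="__main__":run(sys.argv[1])
                            ~~~^^^^^^^^^^^^^
  File "m.py", line 13, in run
    w8=np.array([onz(cam,*u[0],.008)[:2] for u in k],np.float32)*1000
                 ~~~^^^^^^^^^^^^^^^^
  File "h.py", line 8, in onz
    o,d=ray(cam,u,v);return o+d*(z-o[2])/d[2]
        ~~~^^^^^^^^^
  File "h.py", line 4, in ray
    c=calibration(cam);K=np.array(c["intrinsics"]);T=np.array(c["world_to_cam"])
ValueError: time passes only in moves, steps and waits
```

```bash
python3 - <<'E'
import re
s=open("h.py").read()
s=s.replace("def ray(","""import os,pickle
if not os.path.exists("cal.pkl"):pickle.dump({c:calibration(c) for c in("top","scene")},open("cal.pkl","wb"))
CAL=pickle.load(open("cal.pkl","rb"))
def calibration(n):return CAL[n]
def ray(""",1)
open("h.py","w").write(s)
E
sed -i 's/blobs(g<95,16\*25/blobs((im[...,0].astype(int)-im[...,2]>8)\&(g<130),16*25/' m.py
python3 m.py 0; python3 -c "
import cv2
a=cv2.imread('pics/top0.png')
for p in [(224,230),(261,178),(330,164),(292,180),(260,226),(391,209)]: print(p,a[p[1],p[0]],a[p[1]-4,p[0]-7])"
```

```text
top dark
top bright
[329.2 164.3] 160.9375 z30 [ 640.6 -243.9] [70.8 71.7] 87.6 z8 [ 644.8 -247.8] [72.  72.9] 87.6
[141.8 161.4] 113.25 z30 [667.8 401. ] [41.7 40.4] 88.5 z8 [672.4 408. ] [42.4 41.1] 88.5
[254.5 170.6] 29.5625 z30 [626.6  14.4] [19.3 36.5] 43.0 z8 [630.5  14.9] [19.6 37.1] 43.0
[269.5 177.8] 64.4375 z30 [598.1 -32.5] [29.9 70. ] 88.6 z8 [601.5 -32.8] [30.4 71.1] 88.6
[291.7 180.6] 352.0625 z30 [ 590.5 -115. ] [71.9 71.6] 3.5 z8 [ 593.8 -116.6] [73.1 72.8] 3.5
[192.9 173.4] 20.3125 z30 [622.4 224. ] [27.3 14.5] 47.1 z8 [626.2 228. ] [27.7 14.7] 47.1
[219.  176.1] 26.6875 z30 [610.3 136. ] [18. 37.] 40.4 z8 [614.  138.5] [18.3 37.6] 40.4
[266.4 180.5] 25.5625 z30 [592.8 -26.7] [16.6 41.7] 68.4 z8 [596.2 -26.8] [16.9 42.4] 68.4
[234.  177.2] 25.625 z30 [606.2  83.3] [33.7 16.5] 41.3 z8 [609.8  85. ] [34.3 16.8] 41.3
[185.7 181.9] 139.125 z30 [592.5 249.4] [44.8 44.5] 4.3 z8 [595.9 253.9] [45.6 45.2] 4.3
[224.3 185.8] 191.8125 z30 [577.2 119.5] [59.5 55.1] 88.6 z8 [580.3 121.7] [60.5 56. ] 88.6
[253.5 185. ] 30.1875 z30 [575.5  18.5] [37.5 20.3] 35.8 z8 [578.6  19.1] [3
[... 917 characters left out ...]
.5 78.6] 4.0
[439.5 221.2] 187.0 z30 [634.1 418.7] [43.8 47.7] 62.7 z8 [615.2 437. ] [45.3 49.3] 62.7
[435.5 233.8] 56.0625 z30 [672.7 386.6] [39.4 20.1] 57.7 z8 [655.2 403.8] [40.7 20.8] 57.7
[174.5 247.9] 467.75 z30 [ 637.8 -242.5] [75.  75.3] 88.0 z8 [ 619.  -246.8] [77.5 77.9] 88.0
[123.2 260.3] 20.5 z30 [ 665.9 -353. ] [11.6 13.1] 40.8 z8 [ 648.1 -361.1] [12.  13.6] 40.8
[392.3 283.6] 25.9375 z30 [796.  224.2] [ 5.5 37. ] 13.6 z8 [782.6 235.8] [ 5.7 38.3] 13.6
(224, 230) [112 113 107] [112 119 121]
(261, 178) [112 112 107] [135 145 149]
(330, 164) [112 112 107] [133 143 147]
(292, 180) [150 161 165] [143 154 157]
(260, 226) [143 154 159] [135 147 151]
(391, 209) [38 39 40] [104 108 103]
```

```bash
sed -i 's/>8)&(g<130)/>-2)\&(g<135)/; s/(150 if cam=="top"/(134 if cam=="top"/' m.py
python3 m.py 0
```

```text
top dark
[330.2 163.5] 37.9375 bench [ 0.6452 -0.2482] seated [ 0.6406 -0.2439]
[261.4 177.5] 36.625 bench [ 0.6026 -0.01  ] seated [ 0.5988 -0.0101]
[259.5 219.4] 32.1875 bench [ 4.59e-01 -2.00e-04] seated [ 0.4578 -0.0005]
[326.9 222.5] 35.375 bench [ 0.4432 -0.2277] seated [ 0.4423 -0.2238]
[223.9 230. ] 36.8125 bench [0.4257 0.1211] seated [0.4251 0.1186]
top bright
[329.5 164.2] 363.1875 z30 [ 641.4 -244.8] [75.8 76.9] 87.6 z8 [ 645.6 -248.7] [77.1 78.2] 87.6
[141.8 161.3] 135.1875 z30 [667.8 401.4] [46.1 43.9] 88.5 z8 [672.4 408.5] [46.8 44.6] 88.5
[262.1 178. ] 397.5 z30 [599.4 -11.5] [77.5 75.8] 86.7 z8 [602.9 -11.4] [78.8 77.1] 86.7
[292.3 179.7] 478.4375 z30 [ 591.3 -115.2] [76.1 76.4] 3.6 z8 [ 594.7 -116.8] [77.4 77.7] 3.6
[185.2 181.3] 453.4375 z30 [594.9 251.1] [74.8 75. ] 1.2 z8 [598.3 255.6] [76.1 76.3] 1.2
[225.6 183.9] 473.0625 z30 [582.5 112.7] [76.2 75.6] 83.3 z8 [585.7 114.9] [77.4 76.8] 83.3
[260.  219.3] 115.5 z30 [458.1  -1.4] [52.2 51.4] 70.3 z8 [459.2  -1.1] [53.1 52.2] 70.3
[324.1 218.4] 45.625 z30 [ 454.9 -218.5] [19.4 46. ] 30.7 z8 [ 456.  -221.9] [19.7 46
[... 6905 characters left out ...]
.5 114.3] [74.9 74.3] 82.9 z8 [557.7 122.2] [77.5 76.8] 82.9
[271.3 225.8] 384.6875 z30 [596.5  -8.7] [75.3 75. ] 86.6 z8 [576.2  -5.1] [77.9 77.6] 86.6
[229.1 226.7] 580.5 z30 [ 588.1 -112.9] [74.9 76. ] 4.0 z8 [ 567.6 -112.8] [77.5 78.6] 4.0
[439.5 221.2] 187.0 z30 [634.1 418.7] [43.8 47.7] 62.7 z8 [615.2 437. ] [45.3 49.3] 62.7
[435.5 233.8] 56.0625 z30 [672.7 386.6] [39.4 20.1] 57.7 z8 [655.2 403.8] [40.7 20.8] 57.7
[174.5 247.9] 467.75 z30 [ 637.8 -242.5] [75.  75.3] 88.0 z8 [ 619.  -246.8] [77.5 77.9] 88.0
[123.2 260.3] 20.5 z30 [ 665.9 -353. ] [11.6 13.1] 40.8 z8 [ 648.1 -361.1] [12.  13.6] 40.8
[392.3 283.6] 25.9375 z30 [796.  224.2] [ 5.5 37. ] 13.6 z8 [782.6 235.8] [ 5.7 38.3] 13.6
```

```bash
cat >> h.py <<'E'
def tri(a,b):
    (o1,d1),(o2,d2)=ray("top",*a),ray("scene",*b)
    s=np.linalg.lstsq(np.stack([d1,-d2],1),o2-o1,rcond=None)[0]
    p,q=o1+s[0]*d1,o2+s[1]*d2
    return (p+q)/2,np.linalg.norm(p-q)
E
python3 - <<'E'
from h import *
a=cv2.imread("pics/top0.png")[175:235,350:410];b=cv2.imread("pics/scene0.png")[155:240,85:145]
A=cv2.resize(a,(400,400),interpolation=cv2.INTER_CUBIC);B=cv2.resize(b,(400,567),interpolation=cv2.INTER_CUBIC)
o=np.zeros((567,800,3),np.uint8);o[:400,:400]=A;o[:,400:]=B;cv2.imwrite("pics/dim.png",o)
for cam,roi in(("top",(350,410,175,235)),("scene",(85,145,155,240))):
    g=cv2.cvtColor(up(cam,cam+"0"),cv2.COLOR_BGR2GRAY);m=g<60
    k=np.zeros_like(m);k[roi[2]*4:roi[3]*4,roi[0]*4:roi[1]*4]=1
    for c,ar,_,s in blobs(m&k,16*4,1e5):print(cam,c.round(1),ar,s/4)
w=[onz("top",u/1.5625,v/1.5625,.03).round(3)[:2] for u,v in((205,306),(256,304),(258,382),(208,384))];print("tray top",w,np.mean(w,0))
w=[onz("scene",u/1.5625,v/1.5625,.03).round(3)[:2] for u,v in((578,260),(628,254),(673,302),(615,318))];print("tray sc",w,np.mean(w,0))
print("bit",onz("scene",123.5,264,.015))
E
```

```text
top [376.  195.5] 50.1875 [373.   189.5    6.75  11.25 200.75]
top [363.7 207.9] 71.875 [361.25 190.75   6.    36.   287.5 ]
top [377.6 212.8] 92.4375 [374.   205.25   8.5   18.25 369.75]
top [389.2 208.7] 53.3125 [384.25 206.    10.25   6.5  213.25]
scene [104.5 167.3] 123.0625 [ 98.   162.75  14.    10.25 492.25]
scene [134.7 209.4] 181.125 [131.   187.25   8.25  43.25 724.5 ]
scene [117.3 203.5] 232.0625 [109.5  187.75  15.75  31.25 928.25]
tray top [array([0.549, 0.436]), array([0.551, 0.324]), array([0.382, 0.318]), array([0.38 , 0.426])] [0.4655 0.376 ]
tray sc [array([0.395, 0.323]), array([0.387, 0.428]), array([0.531, 0.448]), array([0.559, 0.328])] [0.468   0.38175]
bit [ 0.66416604 -0.35640065  0.015     ]
```

View pics/dim.png

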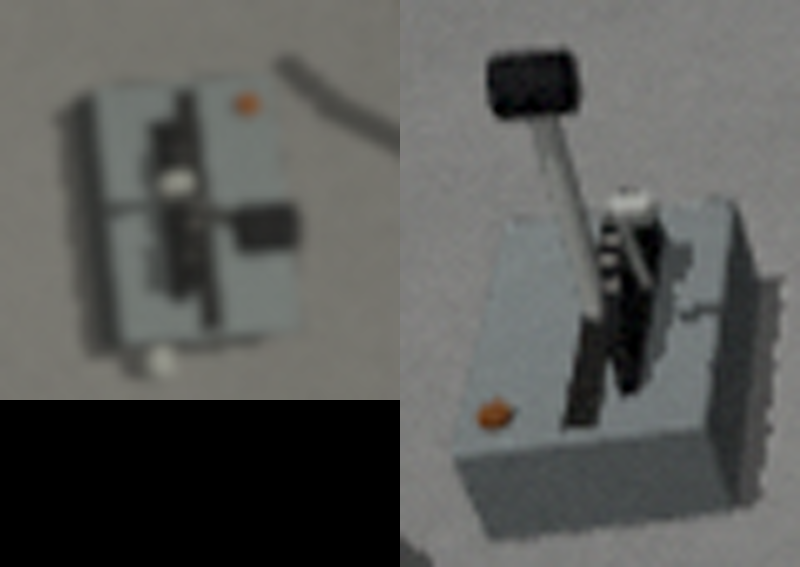

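The dimmer close-up shows the knob at top px (389.2,208.7) and scene px (104.5,167.3). There is a white tip on the scale at top crop (178,180) and scene crop (627,200), with the steel pointer below it at scene crop (630,240)-(650,285).

```bash
python3 - <<'E'
from h import *
T=lambda u,v:(u/6.667+350-.43,v/6.667+175-.43)
S=lambda u,v:((u-400)/6.667+85-.43,v/6.667+155-.43)
c=[onz("top",*T(*p),.05)[:2] for p in((92,90),(270,75),(298,330),(122,345))]
print("top corners",np.round(c,4).tolist(),np.mean(c,0))
s=[onz("scene",*S(*p),.05)[:2] for p in((505,215),(738,200),(705,432),(455,460))]
print("scene corners",np.round(s,4).tolist(),np.mean(s,0))
print("knob",tri((389.2,208.7),(104.5,167.3)))
print("white",tri(T(178,180),S(627,200)))
print("slot top",onz("top",*T(187,95),.05),onz("top",*T(211,325),.05))
print("slot sc end",onz("scene",*S(580,425),.05))
P=cloud("top",np.load("pics/top0.npy"))
print(P[206:212,386:393].reshape(-1,3)[::4].round(3))
E
```

```text
top corners [[0.5537, -0.3495], [0.559, -0.4386], [0.4316, -0.4442], [0.4263, -0.3572]] [ 0.49265624 -0.39737308]
scene corners [[0.4261, -0.4463], [0.4269, -0.3556], [0.5583, -0.3491], [0.5623, -0.4353]] [ 0.49341143 -0.3965657 ]
knob (array([ 0.47571931, -0.39856755,  0.1500004 ]), np.float64(5.050528784690012e-05))
white (array([ 0.50161038, -0.3704779 ,  0.1148878 ]), np.float64(0.0006154501597800318))
slot top [ 0.5499832  -0.39668478  0.05      ] [ 0.4350995  -0.40155609  0.05      ]
slot sc end [ 0.54953802 -0.39451387  0.05      ]
[[ 0.484 -0.387  0.156]
 [ 0.483 -0.399  0.157]
 [ 0.48  -0.389  0.161]
 [ 0.48  -0.401  0.159]
 [ 0.477 -0.392  0.158]
 [ 0.477 -0.405  0.158]
 [ 0.474 -0.395  0.159]
 [ 0.472 -0.387  0.155]
 [ 0.471 -0.399  0.156]
 [ 0.468 -0.389  0.159]
 [ 0.468 -0.4    0.16 ]]
```

Request:
{"op": "send_rows", "data": {"targets": [[0.6,0.0325,0.0104,0.002,0.132],[0.6,0.0325,0.0104,0.002,0.132],[0.6,0.0325,0.0104,0.002,0.132],[0.6,0.0325,0.0104,0.002,0.132],[0.6,0.0325,0.0104,0.002,0.132]], "grip_force": 6}}

```text
time: 0.6
tool_pos: [0.3147, -0.45, 0.2364]
tool_rot: [-3.141, -0.0, 0.957]
contact_force: [0.6, -0.5, 0.0]
opening: 0.0576
grip_force: 0.0
```

Request:
{"op": "send_rows", "data": {"targets": [[0.6,0.0325,0.0104,0,0.132],[0.6,0.0325,0.0104,0,0.132],[0.6,0.0325,0.0104,0,0.132],[0.6,0.0325,0.0104,0,0.132],[0.6,0.0325,0.0104,0,0.132]]}}

```text
time: 1.1
tool_pos: [0.4772, -0.398, 0.2362]
tool_rot: [-3.141, -0.001, 1.617]
contact_force: [1.6, -0.6, 0.1]
opening: 0.0551
grip_force: 0.0
```

Request:
{"op": "send_rows", "data": {"targets": [[0.6,0,0,0,0]]}}

```text
time: 1.2
tool_pos: [0.4792, -0.3967, 0.2357]
tool_rot: [3.141, -0.001, 1.619]
contact_force: [-1.0, 0.1, -0.8]
opening: 0.0549
grip_force: 0.0
```

Request:
{"op": "send_rows", "data": {"targets": [[0.6,-0.002,-0.001,-0.035,0],[0.6,0,0,-0.035,0],[0.6,0,0,-0.035,0],[0.25,0,0,0,0],[0.1,0,0,0,0]]}}

```text
time: 1.7
tool_pos: [0.4736, -0.4001, 0.132]
tool_rot: [-3.141, -0.001, 1.611]
contact_force: [0.6, 0.2, 0.9]
opening: 0.0434
grip_force: 0.0
```

Request:
{"op": "send_rows", "data": {"targets": [[0.1,0,0,0,0],[0.1,0,0,0,0],[0.1,0,0,0,0]]}}

```text
time: 2.0
tool_pos: [0.4748, -0.4007, 0.1338]
tool_rot: [3.139, 0.003, 1.612]
contact_force: [0.7, 0.4, 4.0]
opening: 0.0236
grip_force: 6.0
```

Request:
{"op": "send_rows", "data": {"targets": [[0.1,-0.012,0,-0.003,0],[0.1,-0.012,0,-0.005,0],[0.1,-0.012,0,-0.006,0],[0.1,-0.006,0,-0.004,0],[0.1,-0.004,0,0,0]]}}

```text
time: 2.5
tool_pos: [0.4326, -0.4022, 0.1185]
tool_rot: [3.13, 0.009, 1.611]
contact_force: [11.9, -0.4, 13.3]
opening: 0.0355
grip_force: 8.6
```

Request:
{"op": "send_rows", "data": {"targets": [[0.1,0,0,0,0],[0.1,0,0,0,0]]}}

```text
time: 2.7
tool_pos: [0.433, -0.4021, 0.1185]
tool_rot: [3.13, 0.009, 1.611]
contact_force: [12.1, 1.1, 13.1]
opening: 0.0341
grip_force: 8.7
```

Request:
{"op": "send_rows", "data": {"targets": [[0.6,0,0,0,0],[0.6,0,0,0,0],[0.6,0,0,0,0],[0.6,0,0,0.045,0],[0.6,0,0,0.05,0]]}}

```text
time: 3.2
tool_pos: [0.4269, -0.3986, 0.2079]
tool_rot: [-3.138, -0.005, 1.612]
contact_force: [1.0, -0.4, -0.3]
opening: 0.0552
grip_force: 0.0
```

```bash
python3 - <<'E'
from h import *
snap("scene","scene1");snap("top","top1")
b=cv2.imread("pics/scene1.png")[130:245,60:180];cv2.imwrite("pics/d1.png",cv2.resize(b,(600,575),interpolation=cv2.INTER_CUBIC))
E
```

```text
(no output)
```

View pics/d1.png

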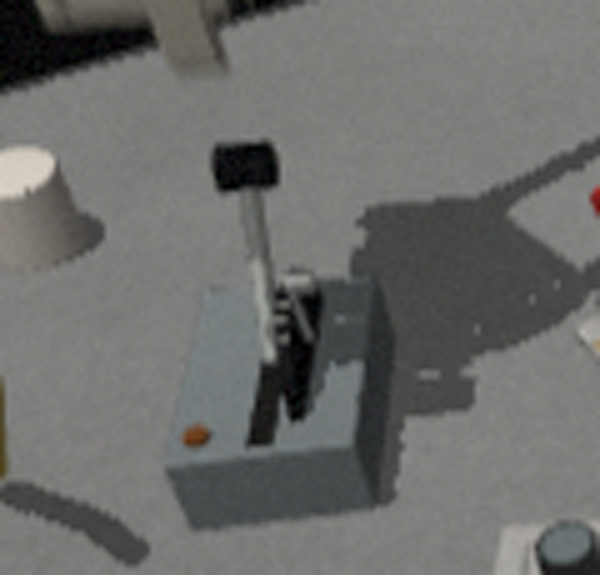

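The lever now leans toward the robot, with the knob at scene px about (109,163). I'll check that against the predicted off position and re-measure the modules.

```bash
cat > mm.py <<'E'
from h import *
import sys
def barrels(cam,tag):
    im=up(cam,cam+tag).astype(int);g=im.mean(2)
    m=(im[...,0]-im[...,2]>-2)&(g<135) if cam=="top" else (g<112)
    r=[]
    for c,a,k,s in blobs(m,16*20,16*170):
        p=onz(cam,*c,.021)
        if .36<p[0]<.72 and -.34<p[1]<.45:r.append((c,a,s[2:4]/4))
    return r
if __name__=="__main__":
    tag=sys.argv[1]
    S=barrels("scene",tag)
    for c,a,s in barrels("top",tag):
        if a>60:continue
        best=min(((tri(c,cs)[1],tri(c,cs)[0],cs,as_,ss) for cs,as_,ss in S),key=lambda t:t[0]+abs(t[1][2]-.03)) if S else None
        print(c.round(1),a,"z34",onz("top",*c,.034)[:2].round(4),"z58",onz("top",*c,.058)[:2].round(4),"| tri",best[1].round(4),round(best[0],4),best[2].round(1),best[3],best[4])
E
python3 mm.py 1;python3 - <<'E'
from h import *
for a in(0,.05,.1,.42):
    t=a-.6;P=np.array([.493,-.397,.05])+.1*np.array([np.sin(t),.042*np.sin(t),np.cos(t)])
    print(a,proj("scene",P),proj("top",P))
for cam,roi in(("top",(350,410,175,245)),("scene",(85,130,145,200))):
    g=cv2.cvtColor(up(cam,cam+"1"),cv2.COLOR_BGR2GRAY);m=g<60
    k=np.zeros_like(m);k[roi[2]*4:roi[3]*4,roi[0]*4:roi[1]*4]=1
    for c,ar,_,s in blobs(m&k,16*4,1e5):print(cam,c.round(1),ar)
E
```

```text
[330.2 163.6] 37.5625 z34 [ 0.6427 -0.2457] z58 [ 0.6381 -0.2415] | tri [ 0.6199 -0.2093  0.1515] 0.0309 [189.5 202.2] 29.25 [15.5   8.75]
[261.4 177.5] 36.0625 z34 [ 0.6003 -0.01  ] z58 [ 0.5965 -0.0101] | tri [ 0.5988 -0.0095  0.0439] 0.0009 [271.3 221.4] 127.75 [12.25 15.5 ]
[259.5 219.4] 32.3125 z34 [ 4.583e-01 -2.000e-04] z58 [ 0.4571 -0.0005] | tri [0.4589 0.0005 0.022 ] 0.0011 [267.4 190.3] 114.125 [11.5  14.25]
[326.9 222.4] 35.125 z34 [ 0.4428 -0.2256] z58 [ 0.4418 -0.2218] | tri [ 0.4446 -0.2257 -0.0124] 0.0147 [189.5 202.2] 29.25 [15.5   8.75]
[223.9 230. ] 35.9375 z34 [0.4254 0.1197] z58 [0.4248 0.1172] | tri [0.4258 0.1213 0.0205] 0.0003 [306.7 180.1] 100.375 [11.25 12.25]
0 [109.35059381 163.33158627] [388.46580317 221.79740883]
0.05 [108.79576679 163.46500624] [388.60084992 220.39584485]
0.1 [108.25017631 163.69995274] [388.70984208 218.95024062]
0.42 [105.08604672 167.65171612] [388.76828481 208.95178286]
top [401.8 201.6] 350.4375
top [376.  195.6] 48.3125
top [364.2 209.8] 78.4375
top [377.8 213.2] 106.5
top [389.1 221.6] 56.4375
top [394.8 234.1] 187.6875
top [408.4 243.2] 4.5625
scene [108.6 162.9] 108.875
scene [120.2 193.8] 76.0625
scene [115.7 188.6] 5.5
```

Request:
{"op": "send_rows", "data": {"targets": [[0.6,0.0356,0.0258,0,0],[0.6,0.0356,0.0258,0,0],[0.6,0.0356,0.0258,0,0],[0.6,0.0356,0.0258,0,0],[0.6,0.0356,0.0258,0,0]]}}

```text
time: 3.8
tool_pos: [0.6069, -0.2695, 0.2082]
tool_rot: [-3.14, -0.0, 1.612]
contact_force: [-0.3, 0.5, -0.3]
opening: 0.0553
grip_force: 0.0
```

Request:
{"op": "send_rows", "data": {"targets": [[0.6,0.0356,0.0258,0,0],[0.6,0,0,-0.04,0],[0.6,0,0,-0.04,0],[0.6,0,0,0,0]]}}

```text
time: 4.2
tool_pos: [0.6381, -0.2428, 0.1216]
tool_rot: [-3.13, -0.007, 1.612]
contact_force: [-0.7, 0.4, 0.5]
opening: 0.055
grip_force: 0.0
```

```bash
cat > sq.py <<'E'
from h import *
import sys
# plate yaw/centre: union of bright pieces round a given centre
tag=sys.argv[1];x,y,z=map(float,sys.argv[2:5])
for cam,th in(("top",132),("scene",146)):
    im=up(cam,cam+tag);g=cv2.cvtColor(im,cv2.COLOR_BGR2GRAY)
    for t in(th,th+8):
        pts=[]
        for c,a,k,s in blobs(g>t,16*4,16*700):
            w=np.array([onz(cam,*u[0],z)[:2] for u in k],np.float32)
            if np.hypot(*(w.mean(0)-[x,y]))<.03:pts.append(w)
        if pts:
            r=cv2.minAreaRect(np.concatenate(pts)*1000);print(cam,t,np.round(r[0],1),np.round(r[1],1),round(r[2],1))
E
python3 sq.py 0 .4257 .1212 .008;python3 sq.py 0 .443 -.2275 .008;python3 sq.py 0 .459 0 .008
```

```text
top 132 [426.6 120. ] [47.  47.4] 37.6
top 140 [426.1 120. ] [44.2 44.2] 37.4
scene 146 [423.7 121.5] [45.5 45.7] 38.6
scene 154 [424.1 121.5] [43.7 43.3] 39.1
top 132 [ 444.1 -228.8] [48.1 47.7] 29.6
top 140 [ 443.9 -228.6] [45.5 44.5] 28.5
scene 146 [ 441.9 -227.2] [46.7 45.2] 29.6
scene 154 [ 442.1 -227.7] [44.7 43.9] 29.2
top 132 [459.4  -1. ] [53.9 53. ] 70.3
top 140 [459.1  -1.1] [50.9 49.8] 70.2
scene 146 [459.8   0.8] [52.6 45. ] 85.3
scene 154 [459.9   0.8] [51.1 40.8] 85.3
```

Request:
{"op": "send_rows", "data": {"targets": [[0.6,0.001,-0.001,-0.043,0],[0.6,0,0,-0.0415,0],[0.6,0,0,0,0],[0.2,0,0,0,0],[0.1,0,0,0,0]], "grip_force": 30}}

```text
time: 4.7
tool_pos: [0.6444, -0.2471, 0.0479]
tool_rot: [3.137, 0.003, 1.612]
contact_force: [-0.4, -0.3, 0.2]
opening: 0.0436
grip_force: 0.0
```

Request:
{"op": "send_rows", "data": {"targets": [[0.1,0,0,0,0],[0.1,0,0,0,0],[0.1,0,0,0.03,0],[0.1,0,0,0.04,0],[0.1,0,0,0,0]]}}

```text
time: 5.2
tool_pos: [0.6459, -0.2476, 0.1219]
tool_rot: [3.131, 0.006, 1.612]
contact_force: [-0.1, -0.7, -1.0]
opening: 0.0271
grip_force: 30.0
```

Request:
{"op": "send_rows", "data": {"targets": [[0.1,0,0,0.04,0],[0.1,0,0,0,0],[0.1,0,0,0,0],[0.1,0,0,0,0]]}}

```text
time: 5.6
tool_pos: [0.6421, -0.2457, 0.1532]
tool_rot: [-3.14, -0.001, 1.612]
contact_force: [0.6, 0.5, -0.5]
opening: 0.0272
grip_force: 30.0
```

Request:
{"op": "send_rows", "data": {"targets": [[0.1,0,0,0,0],[0.1,0,0,0,0],[0.1,0,0,0,0]]}}

```text
time: 5.9
tool_pos: [0.6424, -0.2459, 0.1535]
tool_rot: [-3.141, -0.001, 1.612]
contact_force: [0.2, 0.6, -0.6]
opening: 0.0269
grip_force: 30.0
```

Request:
{"op": "send_rows", "data": {"targets": [[0.1,-0.0101,0.0446,0,0],[0.1,-0.0101,0.0446,0,0],[0.1,-0.0101,0.0446,0,0],[0.1,-0.0101,0.0446,0,0],[0.1,-0.0101,0.0446,0,0]]}}

```text
time: 6.4
tool_pos: [0.5915, -0.0214, 0.1542]
tool_rot: [3.141, -0.0, 1.611]
contact_force: [1.2, 0.1, -0.6]
opening: 0.0275
grip_force: 3.0
```

Request:
{"op": "send_rows", "data": {"targets": [[0.1,-0.0101,0.0446,0,0],[0.1,-0.0101,0.0446,0,0],[0.1,-0.0101,0.0446,0,0],[0.1,-0.0101,0.0446,0,0],[0.1,-0.0101,0.0446,0,0]]}}

```text
time: 6.9
tool_pos: [0.541, 0.2017, 0.1543]
tool_rot: [3.141, -0.0, 1.612]
contact_force: [0.3, -0.1, 0.2]
opening: 0.0267
grip_force: 30.0
```

Request:
{"op": "send_rows", "data": {"targets": [[0.1,-0.0101,0.0446,0,0],[0.1,-0.0101,0.0446,0,0],[0.1,-0.0101,0.0446,0,0],[0.1,-0.0101,0.0446,0,0],[0.1,0,0,0,0]]}}

```text
time: 7.4
tool_pos: [0.499, 0.3836, 0.1539]
tool_rot: [-3.141, -0.002, 1.617]
contact_force: [0.5, -0.2, -1.0]
opening: 0.0262
grip_force: 30.0
```

Request:
{"op": "send_rows", "data": {"targets": [[0.1,0,0,0,0],[0.1,0,0,0,0],[0.1,0,0,0,0]]}}

```text
time: 7.7
tool_pos: [0.5018, 0.3771, 0.1543]
tool_rot: [3.142, 0.0, 1.61]
contact_force: [-0.5, 0.1, 0.5]
opening: 0.0269
grip_force: 30.0
```

```bash
python3 - <<'E'
from h import *
snap("scene","scene2");snap("top","top2")
a=cv2.imread("pics/scene2.png")[90:290,100:460];cv2.imwrite("pics/d2.png",cv2.resize(a,(800,444),interpolation=cv2.INTER_CUBIC))
E
```

```text
(no output)
```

View pics/d2.png

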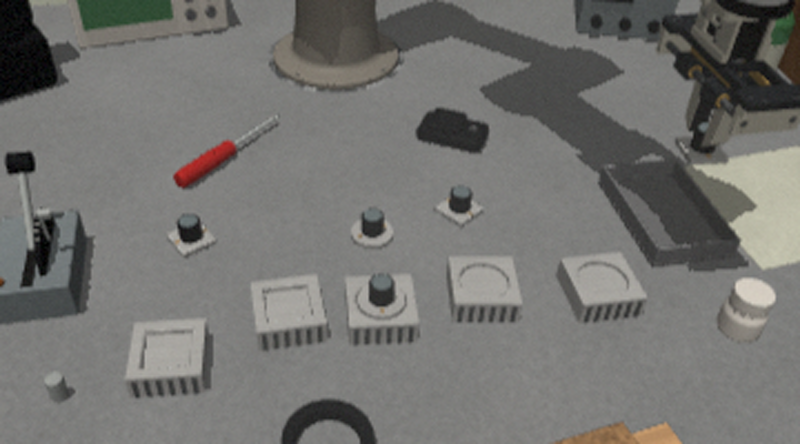

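The old square is still in the fingers, but it looks tilted at crop (700,140) after the slackening. I'll zoom in.

```bash
python3 - <<'E'
from h import *
a=cv2.imread("pics/scene2.png")[95:185,380:460];b=cv2.imread("pics/top2.png")[150:240,100:180]
o=np.hstack([cv2.resize(x,(400,450),interpolation=cv2.INTER_CUBIC) for x in(a,b)]);cv2.imwrite("pics/d3.png",o)
E
```

```text
(no output)
```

View pics/d3.png

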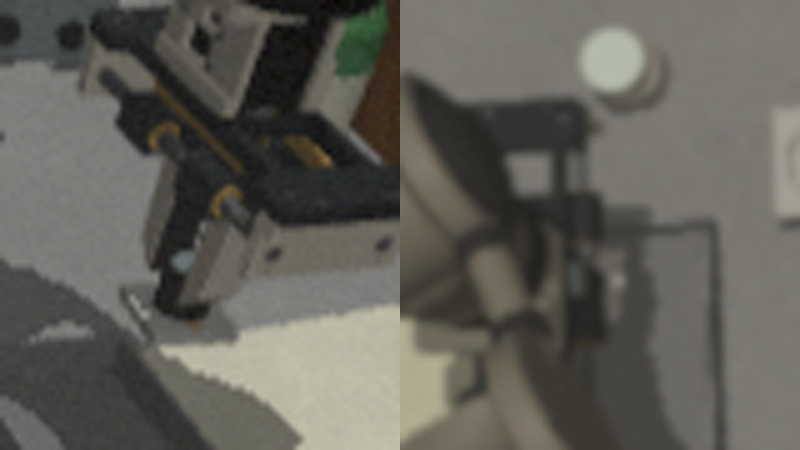

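Request:
{"op": "send_rows", "data": {"targets": [[0.1,0,0,-0.042,0],[0.1,0,0,-0.042,0],[0.1,0,0,0,0],[0.1,0,0,0,0],[0.1,0,0,-0.01,0]]}}

```text
time: 8.3
tool_pos: [0.5038, 0.3795, 0.0639]
tool_rot: [3.135, -0.003, 1.611]
contact_force: [0.1, 0.2, 0.6]
opening: 0.0267
grip_force: 30.0
```

Request:
{"op": "send_rows", "data": {"targets": [[0.1,0,0,-0.008,0],[0.1,0,0,0,0],[0.1,0,0,0,0]]}}

```text
time: 8.6
tool_pos: [0.5014, 0.3785, 0.0527]
tool_rot: [3.141, -0.0, 1.612]
contact_force: [0.7, 0.2, -1.1]
opening: 0.0269
grip_force: 30.0
```

Request:
{"op": "send_rows", "data": {"targets": [[0.1,0,0,-0.006,0],[0.1,0,0,0,0],[0.1,0,0,0,0]]}}

```text
time: 8.9
tool_pos: [0.5012, 0.3784, 0.0461]
tool_rot: [-3.141, 0.0, 1.612]
contact_force: [1.3, 0.1, -0.7]
opening: 0.0268
grip_force: 30.0
```

Request:
{"op": "send_rows", "data": {"targets": [[0.1,0,0,-0.005,0],[0.1,0,0,0,0],[0.1,0,0,0,0]]}}

```text
time: 9.2
tool_pos: [0.5011, 0.3783, 0.041]
tool_rot: [-3.141, 0.0, 1.612]
contact_force: [0.5, -0.0, -1.1]
opening: 0.0268
grip_force: 30.0
```

Request:
{"op": "send_rows", "data": {"targets": [[0.1,0,0,-0.006,0],[0.1,0,0,0,0],[0.1,0,0,0,0]]}}

```text
time: 9.5
tool_pos: [0.5011, 0.3783, 0.0349]
tool_rot: [-3.141, 0.0, 1.612]
contact_force: [0.8, -0.8, -0.0]
opening: 0.0267
grip_force: 30.0
```

Request:
{"op": "send_rows", "data": {"targets": [[0.1,0,0,-0.005,0],[0.1,0,0,0,0],[0.1,0,0,0,0]], "grip_force": 12}}

```text
time: 9.8
tool_pos: [0.5011, 0.3783, 0.03]
tool_rot: [-3.141, 0.0, 1.612]
contact_force: [-0.2, 0.3, -0.6]
opening: 0.0275
grip_force: 12.0
```

Request:
{"op": "send_rows", "data": {"targets": [[0.1,0,0,-0.005,0],[0.1,0,0,0,0],[0.1,0,0,0,0]]}}

```text
time: 10.1
tool_pos: [0.502, 0.3788, 0.0257]
tool_rot: [3.14, -0.001, 1.612]
contact_force: [1.4, 1.3, 2.7]
opening: 0.0274
grip_force: 12.0
```

Request:
{"op": "send_rows", "data": {"targets": [[0.1,0,0,-0.004,0],[0.1,0,0,0,0],[0.25,0,0,0,0],[0.4,0,0,0,0],[0.4,0,0,0,0]], "grip_force": 4}}

```text
time: 10.6
tool_pos: [0.5005, 0.378, 0.0206]
tool_rot: [-3.14, 0.001, 1.612]
contact_force: [0.6, -0.0, -0.6]
opening: 0.036
grip_force: 0.0
```

Request:
{"op": "send_rows", "data": {"targets": [[0.4,0,0,0,0],[0.4,0,0,0.035,0],[0.4,0,0,0.05,0],[0.4,0,-0.05,0.03,0],[0.4,0,-0.05,0,0]]}}

```text
time: 11.1
tool_pos: [0.5031, 0.2867, 0.1361]
tool_rot: [3.133, -0.003, 1.615]
contact_force: [1.1, -0.6, 0.4]
opening: 0.0368
grip_force: 0.0
```

Request:
{"op": "send_rows", "data": {"targets": [[0.4,0.0197,-0.048,0,0],[0.4,0.0197,-0.048,0,0],[0.4,0.0197,-0.048,0,0],[0.4,0.0197,-0.048,0,0],[0.4,0.0197,-0.048,0,0]]}}

```text
time: 11.6
tool_pos: [0.5963, 0.0523, 0.1318]
tool_rot: [-3.141, -0.0, 1.612]
contact_force: [0.4, 0.3, 0.2]
opening: 0.0363
grip_force: 0.0
```

Request:
{"op": "send_rows", "data": {"targets": [[0.5,0,-0.048,-0.02,0],[0.5,0,0,0,0],[0.5,0,0,0,0],[0.5,0,0,0,0]]}}

```text
time: 12.0
tool_pos: [0.5961, 0.0091, 0.113]
tool_rot: [3.141, -0.0, 1.612]
contact_force: [0.1, 0.9, -0.4]
opening: 0.0458
grip_force: 0.0
```

```bash
python3 - <<'E'
from h import *
snap("scene","scene3");snap("top","top3")
print(observe()["tool_pos"])
a=cv2.imread("pics/scene3.png")[130:280,140:460];cv2.imwrite("pics/d4.png",cv2.resize(a,(800,375),interpolation=cv2.INTER_CUBIC))
E
python3 mm.py 3
```

```text
[0.59625357 0.00968261 0.11323399]
[259.7 189.6] 23.8125 z34 [ 0.5591 -0.0032] z58 [ 0.5561 -0.0034] | tri [ 0.5629 -0.1021  0.1071] 0.1982 [189.4 202.2] 23.625 [15.    7.75]
[146.3 209.3] 38.0 z34 [0.5013 0.3821] z58 [0.4993 0.3748] | tri [ 0.5274  0.4533 -0.0995] 0.0649 [429.5 224.7] 27.4375 [ 4.75 10.25]
[326.9 222.5] 34.5 z34 [ 0.4426 -0.2255] z58 [ 0.4417 -0.2216] | tri [ 0.4431 -0.2268  0.021 ] 0.0015 [185.2 192.9] 115.9375 [12.5  13.75]
```

View pics/d4.png

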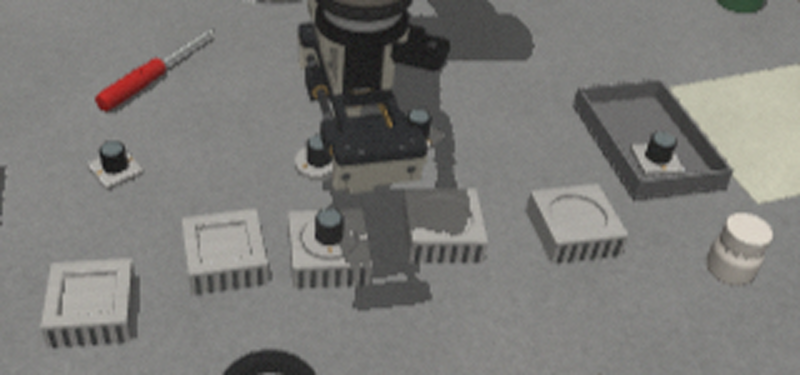

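The old square stands upright in the tray at (655,150). Next is the old round.

Request:
{"op": "send_rows", "data": {"targets": [[0.5,0.002,-0.0195,0,0],[0.5,0,0,-0.04,0],[0.5,0,0,-0.037,0],[0.5,0,0,0,0],[0.5,0,0,0,0]], "grip_force": 40}}

```text
time: 12.6
tool_pos: [0.5982, -0.0101, 0.0357]
tool_rot: [-3.141, -0.0, 1.614]
contact_force: [0.3, 0.2, -0.5]
opening: 0.0459
grip_force: 0.0
```

Request:
{"op": "send_rows", "data": {"targets": [[0.2,0,0,0,0],[0.1,0,0,0,0],[0.1,0,0,0,0],[0.1,0,0,0,0],[0.1,0,0,0,0]]}}

```text
time: 13.1
tool_pos: [0.5984, -0.0111, 0.0362]
tool_rot: [3.141, -0.0, 1.612]
contact_force: [-0.2, 2.0, 3.5]
opening: 0.0273
grip_force: 40.0
```

Request:
{"op": "send_rows", "data": {"targets": [[0.1,0,0,0.03,0],[0.1,0,0,0.04,0],[0.1,0,0,0.04,0],[0.1,-0.0163,0.0389,0,0],[0.1,-0.0163,0.0389,0,0]]}}

```text
time: 13.6
tool_pos: [0.566, 0.0661, 0.147]
tool_rot: [3.139, 0.0, 1.609]
contact_force: [0.2, 1.4, -1.3]
opening: 0.0269
grip_force: 40.0
```

Request:
{"op": "send_rows", "data": {"targets": [[0.1,-0.0163,0.0389,0,0],[0.1,-0.0163,0.0389,0,0],[0.1,-0.0163,0.0389,0,0],[0.1,-0.0163,0.0389,0,0],[0.1,-0.0163,0.0389,0,0]]}}

```text
time: 14.1
tool_pos: [0.4832, 0.2621, 0.1457]
tool_rot: [3.142, 0.0, 1.612]
contact_force: [-0.8, 0.6, -0.5]
opening: 0.0272
grip_force: 40.0
```

Request:
{"op": "send_rows", "data": {"targets": [[0.1,-0.0163,0.0389,0,0],[0.1,-0.0163,0.0389,0,0],[0.1,-0.0163,0.0389,0,0],[0.1,0,0,0,0],[0.1,0,0,0,0]]}}

```text
time: 14.6
tool_pos: [0.4346, 0.3779, 0.1454]
tool_rot: [-3.141, 0.001, 1.614]
contact_force: [0.5, -0.7, -1.6]
opening: 0.0273
grip_force: 40.0
```

Request:
{"op": "send_rows", "data": {"targets": [[0.1,0,0,-0.045,0],[0.1,0,0,-0.045,0],[0.1,0,0,-0.03,0],[0.1,0,0,0,0],[0.1,0,0,0,0]]}}

```text
time: 15.1
tool_pos: [0.4361, 0.3767, 0.0262]
tool_rot: [-3.142, 0.0, 1.61]
contact_force: [-0.6, 0.4, 0.1]
opening: 0.0268
grip_force: 40.0
```

Request:
{"op": "send_rows", "data": {"targets": [[0.1,0,0,-0.005,0],[0.1,0,0,-0.003,0],[0.1,0,0,0,0],[0.1,0,0,0,0]]}}

```text
time: 15.5
tool_pos: [0.4354, 0.3778, 0.0184]
tool_rot: [3.141, -0.001, 1.612]
contact_force: [-0.2, -1.3, 0.0]
opening: 0.0273
grip_force: 40.0
```

Request:
{"op": "send_rows", "data": {"targets": [[0.1,0,0,-0.003,0],[0.1,0,0,0,0],[0.4,0,0,0,0],[0.4,0,0,0,0],[0.4,0,0,0,0]]}}

```text
time: 16.0
tool_pos: [0.4351, 0.3776, 0.0146]
tool_rot: [3.142, 0.0, 1.612]
contact_force: [-0.2, -0.5, -0.5]
opening: 0.0366
grip_force: 0.0
```

Request:
{"op": "send_rows", "data": {"targets": [[0.4,0,0,0.04,0],[0.4,0,0,0.05,0],[0.5,0,-0.04,0.02,0],[0.5,0,-0.04,0,0],[0.5,0,-0.04,0,0]]}}

```text
time: 16.5
tool_pos: [0.4353, 0.2566, 0.1255]
tool_rot: [3.14, -0.0, 1.613]
contact_force: [0.2, -0.9, 0.0]
opening: 0.0458
grip_force: 0.0
```

```bash
python3 - <<'E'
from h import *
snap("scene","scene4");snap("top","top4");print(observe()["tool_pos"])
E
python3 mm.py 4; python3 sq.py 4 .425 .1208 .008;python3 sq.py 4 .443 -.2275 .008;python3 m.py 4 | grep -A40 "top bright"|grep -v bench
```

```text
[0.43474289 0.25390815 0.1247762 ]
[329.3 215.8] 35.0 z34 [ 0.4648 -0.2348] z58 [ 0.4634 -0.2308] | tri [ 0.4654 -0.2357  0.0219] 0.0023 [181.7 198.4] 128.6875 [13.5 14. ]
[259.5 219.4] 32.375 z34 [ 4.582e-01 -2.000e-04] z58 [ 0.457  -0.0005] | tri [0.459  0.0005 0.0209] 0.0012 [267.4 190.6] 106.8125 [11.25 14.  ]
[224. 230.] 36.5625 z34 [0.4254 0.1197] z58 [0.4248 0.1172] | tri [0.4257 0.1211 0.0216] 0.0004 [306.7 179.8] 105.875 [11.25 13.  ]
top 132 [426.5 120.1] [46.8 47.5] 38.2
top 140 [426.2 120. ] [44.  44.3] 37.5
scene 146 [423.6 121.7] [45.7 46.2] 38.0
scene 154 [423.8 121.8] [44.8 44.1] 39.5
top 132 [ 453.8 -244.6] [19.7 46.2] 28.1
top 140 [ 452.7 -244.8] [15.1 43.4] 28.3
top bright
[329.4 164.5] 467.9375 z30 [ 641.4 -244.4] [76.7 76.9] 87.6 z8 [ 645.6 -248.2] [78.  78.2] 87.6
[141.7 161.3] 136.6875 z30 [668.  401.7] [44.1 46.6] 45.0 z8 [672.7 408.7] [44.8 47.4] 45.0
[261.9 178. ] 488.5625 z30 [599.4 -11.5] [77.6 75.9] 86.7 z8 [602.9 -11.4] [78.9 77.1] 86.7
[292.3 179.7] 482.0 z30 [ 591.3 -115.3] [76.3 76.9] 3.6 z8 [ 594.7 -117. ] [77.5 78.2] 3.6
[185.2 181.3] 455.6875 z30 [595.  251.1] [74.4 75.6] 1.8 z8 [598.4 255.6] [75.7 76.9] 1.8
[225.6 183.9] 477.5625 z30 [582.5 112.8] [76.5 75.6] 83.4 z8 [585.7 114.9] [77.8 76.9] 83.4
[326.7 211.6] 46.625 z30 [ 477.9 -227.3] [19.3 45.8] 24.5 z8 [ 479.4 -230.9] [19.7 46.6] 24.5
[260.  219.3] 118.375 z30 [458.3  -1.2] [52.7 51.6] 70.2 z8 [459.4  -0.9] [53.6 52.5] 70.2
[331.4 220. ] 42.375 z30 [ 452.5 -240.8] [18.4 44.8] 28.1 z8 [ 453.5 -244.6] [18.7 45.6] 28.1
[227.1 229.9] 71.8125 z30 [425.8 117.9] [45.2 46.2] 37.9 z8 [426.4 120.1] [46.  46.9] 37.9
scene dark
```

Request:
{"op": "send_rows", "data": {"targets": [[0.5,-0.0031,-0.0443,0,0],[0.5,-0.0031,-0.0443,0,0],[0.5,-0.0031,-0.0443,0,0],[0.5,0,0,-0.04,0],[0.5,0,0,-0.04,0]]}}

```text
time: 17.1
tool_pos: [0.4275, 0.1239, 0.0449]
tool_rot: [3.137, -0.0, 1.609]
contact_force: [0.4, 0.4, 0.1]
opening: 0.0459
grip_force: 0.0
```

Request:
{"op": "send_rows", "data": {"targets": [[0.5,0,0,0,0],[0.5,0,0,-0.02,0],[0.5,0,0,-0.013,0],[0.5,0,0,0,0],[0.5,0,0,0,0]]}}

```text
time: 17.6
tool_pos: [0.4266, 0.1252, 0.0129]
tool_rot: [3.14, -0.0, 1.613]
contact_force: [-0.3, -0.2, 0.5]
opening: 0.0461
grip_force: 0.0
```

Request:
{"op": "send_rows", "data": {"targets": [[0.5,-0.001,-0.004,-0.001,0],[0.5,0,0,0,0],[0.2,0,0,0,0],[0.1,0,0,0,0],[0.1,0,0,0,0]]}}

```text
time: 18.1
tool_pos: [0.4251, 0.1207, 0.011]
tool_rot: [3.141, -0.0, 1.612]
contact_force: [0.1, -0.2, 2.2]
opening: 0.0271
grip_force: 40.1
```

Request:
{"op": "send_rows", "data": {"targets": [[0.1,0,0,0,0],[0.1,0,0,0,0],[0.1,0,0,0.03,0],[0.1,0,0,0.04,0],[0.1,0,0,0.04,0]]}}

```text
time: 18.6
tool_pos: [0.4239, 0.1206, 0.1214]
tool_rot: [-3.139, 0.0, 1.612]
contact_force: [0.8, 0.4, -1.5]
opening: 0.0271
grip_force: 40.0
```

Request:
{"op": "send_rows", "data": {"targets": [[0.1,0.0275,-0.0392,0,-0.1],[0.1,0.0275,-0.0392,0,-0.1],[0.1,0.0275,-0.0392,0,-0.1],[0.1,0.0275,-0.0392,0,-0.1],[0.1,0.0275,-0.0392,0,-0.1]]}}

```text
time: 19.1
tool_pos: [0.5628, -0.0769, 0.1202]
tool_rot: [-3.14, 0.0, 1.108]
contact_force: [0.5, 0.7, -0.6]
opening: 0.0271
grip_force: 40.0
```

Request:
{"op": "send_rows", "data": {"targets": [[0.1,0.0275,-0.0392,0,-0.1],[0.1,0,0,-0.03,0],[0.1,0,0,-0.025,0],[0.1,0,0,0,0],[0.1,0,0,0,0]]}}

```text
time: 19.6
tool_pos: [0.5895, -0.1143, 0.0655]
tool_rot: [-3.14, 0.0, 1.012]
contact_force: [-0.4, 0.3, -0.6]
opening: 0.0273
grip_force: 40.0
```

Request:
{"op": "send_rows", "data": {"targets": [[0.1,0,0,0,0],[0.1,0,0,0,0]]}}

```text
time: 19.8
tool_pos: [0.5907, -0.1145, 0.0673]
tool_rot: [3.139, -0.001, 1.012]
contact_force: [0.5, -0.5, -1.7]
opening: 0.0271
grip_force: 40.0
```

Request:
{"op": "send_rows", "data": {"targets": [[0.1,-0.0005,0,-0.02,0],[0.1,0,0,0,0],[0.1,0,0,-0.006,0],[0.1,0,0,0,0],[0.1,0,0,0,0]]}}

```text
time: 20.3
tool_pos: [0.5897, -0.1146, 0.0403]
tool_rot: [3.141, -0.0, 1.012]
contact_force: [0.6, -0.1, -1.5]
opening: 0.0271
grip_force: 40.0
```

Request:
{"op": "send_rows", "data": {"targets": [[0.1,0,0,-0.005,0],[0.1,0,0,0,0],[0.1,0,0,0,0],[0.1,0,0,0,0]]}}

```text
time: 20.7
tool_pos: [0.5898, -0.1147, 0.035]
tool_rot: [3.14, -0.0, 1.012]
contact_force: [0.7, -1.0, 0.7]
opening: 0.027
grip_force: 40.0
```

Request:
{"op": "send_rows", "data": {"targets": [[0.3,0,0,0,0],[0.45,0,0,0,0],[0.5,0,0,0,0],[0.5,0,0,0.03,0],[0.5,0,0,0.04,0]]}}

```text
time: 21.2
tool_pos: [0.5874, -0.1139, 0.1031]
tool_rot: [-3.135, 0.002, 1.012]
contact_force: [0.5, -0.3, -0.1]
opening: 0.0457
grip_force: 0.0
```

```bash
python3 sq.py 4 .465 -.236 .008
```

```text
top 132 [ 466.4 -237.8] [48.1 47.2] 29.3
top 140 [ 466.3 -237.8] [45.3 44.6] 29.8
scene 146 [ 463.8 -236.3] [47.5 45.6] 29.2
scene 154 [ 464.1 -236.7] [45.6 43.8] 29.4
```

Request:
{"op": "send_rows", "data": {"targets": [[0.5,-0.0311,-0.0306,0,0],[0.5,-0.0311,-0.0306,0,0],[0.5,-0.0311,-0.0306,0,0],[0.5,-0.0311,-0.0306,0,0],[0.5,0,0,-0.04,0]]}}

```text
time: 21.7
tool_pos: [0.4647, -0.242, 0.0684]
tool_rot: [3.132, 0.002, 1.008]
contact_force: [1.6, 0.3, -0.3]
opening: 0.046
grip_force: 0.0
```

Request:
{"op": "send_rows", "data": {"targets": [[0.5,0,0,-0.02,0],[0.5,0,0,0,0],[0.5,0,0,0,0],[0.5,0,0,0,0]]}}

```text
time: 22.1
tool_pos: [0.4659, -0.2372, 0.0459]
tool_rot: [3.14, 0.0, 1.012]
contact_force: [-0.4, -0.1, -0.4]
opening: 0.046
grip_force: 0.0
```

Quick check of scene from here (S_B free of the hand), then grasp.

Request:
{"op": "send_rows", "data": {"targets": [[0.5,-0.0005,0,-0.02,0],[0.5,0,0,-0.014,0],[0.5,0,0,0,0],[0.5,0,0,0,0],[0.2,0,0,0,0]]}}

```text
time: 22.6
tool_pos: [0.4653, -0.2373, 0.012]
tool_rot: [3.139, 0.0, 1.012]
contact_force: [-0.3, 0.7, -0.5]
opening: 0.0414
grip_force: 0.0
```

Request:
{"op": "send_rows", "data": {"targets": [[0.1,0,0,0,0],[0.1,0,0,0,0],[0.1,0,0,0,0],[0.1,0,0,0,0],[0.1,0,0,0.03,0]]}}

```text
time: 23.1
tool_pos: [0.4623, -0.2355, 0.0383]
tool_rot: [-3.134, -0.0, 1.012]
contact_force: [0.0, 0.6, -1.6]
opening: 0.0271
grip_force: 40.0
```

Request:
{"op": "send_rows", "data": {"targets": [[0.1,0,0,0.04,0],[0.1,0,0,0.03,-0.138],[0.1,0,0,0,-0.138],[0.1,0,0,0,-0.138],[0.1,0,0,0,-0.137]]}}

```text
time: 23.6
tool_pos: [0.4642, -0.2368, 0.1108]
tool_rot: [-3.141, 0.0, 0.455]
contact_force: [1.0, -0.5, -0.9]
opening: 0.0271
grip_force: 40.0
```

Request:
{"op": "send_rows", "data": {"targets": [[0.1,0,0,0,0],[0.1,0,0,0,0],[0.1,0,0,0,0]]}}

```text
time: 23.9
tool_pos: [0.4643, -0.2368, 0.1105]
tool_rot: [-3.141, 0.0, 0.463]
contact_force: [-0.3, -0.4, -0.9]
opening: 0.0273
grip_force: 40.0
```

```bash
python3 - <<'E'
from h import *
snap("scene","scene5");snap("top","top5");print(observe()["tool_pos"],observe()["tool_rot"])
a=cv2.imread("pics/scene5.png")[110:270,110:350];b=cv2.imread("pics/scene5.png")[205:255,205:255]
o=np.hstack([cv2.resize(a,(600,400),interpolation=cv2.INTER_CUBIC),cv2.copyMakeBorder(cv2.resize(b,(200,200),interpolation=cv2.INTER_CUBIC),0,200,0,0,0)]);cv2.imwrite("pics/d5.png",o)
E
python3 mm.py 5
```

```text
[ 0.46439814 -0.23687558  0.1106113 ] [-3.14141497e+00  1.73297482e-04  4.62421191e-01]
[292.7 179.6] 34.8125 z34 [ 0.5907 -0.1163] z58 [ 0.587  -0.1144] | tri [ 0.5893 -0.1145  0.0436] 0.0021 [228.6 222.3] 126.375 [12.75 15.75]
[146.3 209.2] 38.3125 z34 [0.5015 0.3822] z58 [0.4995 0.3749] | tri [ 0.5275  0.4532 -0.099 ] 0.0647 [429.5 224.6] 26.8125 [ 4.75 10.5 ]
[259.5 219.4] 32.8125 z34 [ 4.581e-01 -3.000e-04] z58 [ 0.4569 -0.0006] | tri [0.459  0.0005 0.019 ] 0.0012 [267.3 191.2] 96.1875 [11.25 12.5 ]
[147.3 228.8] 38.3125 z34 [0.4355 0.3779] z58 [0.4347 0.3706] | tri [ 0.4661  0.4852 -0.1644] 0.1026 [429.5 224.6] 26.8125 [ 4.75 10.5 ]
```

View pics/d5.png

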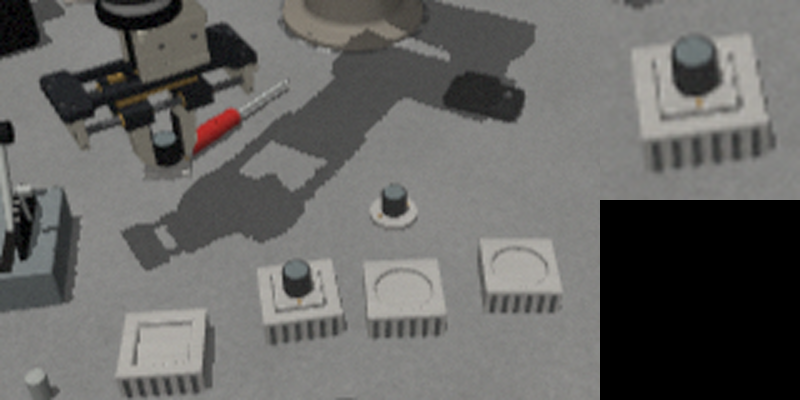

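The sq1 module sits flat in its block (inset), with triangulated barrel height 0.0436 matching the old seated ones. I'm holding sq2, so next it goes into block A.

Request:
{"op": "send_rows", "data": {"targets": [[0.1,0.0438,-0.0017,0,0],[0.1,0.0438,-0.0017,0,0],[0.1,0.0438,-0.0017,0,0],[0.1,0.0438,-0.0017,0,0],[0.1,0,0,-0.03,0]]}}

```text
time: 24.5
tool_pos: [0.648, -0.2452, 0.0851]
tool_rot: [3.13, -0.01, 0.464]
contact_force: [-0.0, -1.0, -1.0]
opening: 0.0271
grip_force: 40.0
```

Request:
{"op": "send_rows", "data": {"targets": [[0.1,0,0,-0.02,0],[0.1,0,0,0,0],[0.1,0,0,0,0],[0.1,0,0,0,0]]}}

```text
time: 24.9
tool_pos: [0.6404, -0.2443, 0.0624]
tool_rot: [3.139, -0.002, 0.461]
contact_force: [0.5, -0.5, -0.4]
opening: 0.0275
grip_force: 40.0
```

Request:
{"op": "send_rows", "data": {"targets": [[0.1,0,0.0005,-0.016,0],[0.1,0,0,0,0],[0.1,0,0,-0.005,0],[0.1,0,0,0,0],[0.1,0,0,0,0]]}}

```text
time: 25.4
tool_pos: [0.6399, -0.2434, 0.0404]
tool_rot: [3.141, -0.0, 0.461]
contact_force: [0.1, -0.2, -1.1]
opening: 0.0272
grip_force: 40.0
```

Request:
{"op": "send_rows", "data": {"targets": [[0.1,0,0,-0.005,0],[0.1,0,0,0,0],[0.1,0,0,0,0],[0.1,0,0,0,0]]}}

```text
time: 25.8
tool_pos: [0.6402, -0.2435, 0.0352]
tool_rot: [3.14, -0.001, 0.461]
contact_force: [1.5, -1.0, 2.2]
opening: 0.0273
grip_force: 40.0
```

Request:
{"op": "send_rows", "data": {"targets": [[0.3,0,0,0,0],[0.45,0,0,0,0],[0.5,0,0,0,0],[0.5,0,0,0.03,0],[0.5,0,0,0.04,0]]}}

```text
time: 26.3
tool_pos: [0.6376, -0.2421, 0.1023]
tool_rot: [-3.136, 0.005, 0.461]
contact_force: [-0.1, 0.4, 1.0]
opening: 0.0458
grip_force: 0.0
```

Request:
{"op": "send_rows", "data": {"targets": [[0.5,-0.0259,0.0348,0,0],[0.5,-0.0259,0.0348,0,0],[0.5,-0.0259,0.0348,0,0],[0.5,-0.0259,0.0348,0,0],[0.5,-0.0259,0.0348,0,0]]}}

```text
time: 26.8
tool_pos: [0.5083, -0.0678, 0.1045]
tool_rot: [-3.141, 0.001, 0.461]
contact_force: [1.0, 0.6, 0.7]
opening: 0.046
grip_force: 0.0
```

Request:
{"op": "send_rows", "data": {"targets": [[0.5,-0.0259,0.0348,0,0],[0.5,-0.0259,0.0348,0,0],[0.5,0,0,-0.04,0],[0.5,0,0,-0.02,0],[0.5,0,0,0,0]]}}

```text
time: 27.3
tool_pos: [0.456, 0.0011, 0.0427]
tool_rot: [-3.138, 0.005, 0.461]
contact_force: [-0.6, 0.7, -0.8]
opening: 0.0458
grip_force: 0.0
```

Request:
{"op": "send_rows", "data": {"targets": [[0.5,0,0,0,0],[0.5,0,0,0,0]]}}

```text
time: 27.5
tool_pos: [0.4591, 0.0001, 0.0456]
tool_rot: [3.141, -0.001, 0.46]
contact_force: [-0.3, -0.1, 1.0]
opening: 0.0458
grip_force: 0.0
```

Request:
{"op": "send_rows", "data": {"targets": [[0.5,0,0,-0.02,0],[0.5,0,0,-0.0135,0],[0.5,0,0,0,0],[0.5,0,0,0,0],[0.2,0,0,0,0]]}}

```text
time: 28.0
tool_pos: [0.4592, 0.0002, 0.0123]
tool_rot: [3.14, -0.002, 0.461]
contact_force: [0.1, -0.3, -0.5]
opening: 0.0414
grip_force: 0.0
```

Request:
{"op": "send_rows", "data": {"targets": [[0.1,0,0,0,0],[0.1,0,0,0,0],[0.1,0,0,0,0],[0.1,0,0,0,0],[0.1,0,0,0.03,0]]}}

```text
time: 28.5
tool_pos: [0.4561, 0.0007, 0.0392]
tool_rot: [-3.138, 0.005, 0.461]
contact_force: [0.2, -0.1, 0.2]
opening: 0.0269
grip_force: 40.0
```

Request:
{"op": "send_rows", "data": {"targets": [[0.1,0,0,0.04,0],[0.1,0.0465,-0.0035,0,0],[0.1,0.0465,-0.0035,0,0],[0.1,0.0465,-0.0035,0,0],[0.1,0,0,0,0]]}}

```text
time: 29.0
tool_pos: [0.603, -0.0109, 0.081]
tool_rot: [3.139, -0.004, 0.46]
contact_force: [0.9, -0.6, -1.3]
opening: 0.0274
grip_force: 40.0
```

Request:
{"op": "send_rows", "data": {"targets": [[0.1,0,0,0,0],[0.1,0,0,0,0],[0.1,0,0,0,0]]}}

```text
time: 29.3
tool_pos: [0.5966, -0.0099, 0.0812]
tool_rot: [-3.141, 0.001, 0.461]
contact_force: [0.4, -0.7, -0.7]
opening: 0.0268
grip_force: 40.0
```

Aim for (0.598,-0.0103) and lower.

Request:
{"op": "send_rows", "data": {"targets": [[0.1,0.0007,0,-0.02,0],[0.1,0,0,-0.016,0],[0.1,0,0,0,0],[0.1,0,0,-0.005,0],[0.1,0,0,0,0]]}}

```text
time: 29.8
tool_pos: [0.5985, -0.0101, 0.0406]
tool_rot: [3.141, -0.0, 0.461]
contact_force: [-0.0, -0.1, -0.4]
opening: 0.0272
grip_force: 40.0
```

Request:
{"op": "send_rows", "data": {"targets": [[0.1,0,0,-0.005,0],[0.1,0,0,0,0],[0.1,0,0,0,0],[0.1,0,0,0,0]]}}

```text
time: 30.2
tool_pos: [0.5993, -0.0102, 0.0359]
tool_rot: [3.14, -0.002, 0.461]
contact_force: [0.3, -0.2, 3.5]
opening: 0.0273
grip_force: 40.0
```

Request:
{"op": "send_rows", "data": {"targets": [[0.3,0,0,0,0],[0.45,0,0,0,0],[0.6,0,0,0,0],[0.6,0,0,0.04,0],[0.6,0,0,0.05,0]]}}

```text
time: 30.7
tool_pos: [0.5962, -0.0099, 0.1231]
tool_rot: [-3.137, 0.007, 0.461]
contact_force: [0.4, -0.9, -0.2]
opening: 0.0534
grip_force: 0.0
```

Request:
{"op": "send_rows", "data": {"targets": [[0.6,-0.018,-0.0432,0.02,0.128],[0.6,-0.018,-0.0432,0.02,0.128],[0.6,-0.018,-0.0432,0.02,0.128],[0.6,-0.018,-0.0432,0.02,0.128],[0.6,-0.018,-0.0432,0.01,0.128]]}}

```text
time: 31.2
tool_pos: [0.509, -0.2245, 0.2152]
tool_rot: [3.14, 0.0, 1.106]
contact_force: [0.6, 0.9, 0.0]
opening: 0.0555
grip_force: 0.0
```

Request:
{"op": "send_rows", "data": {"targets": [[0.6,-0.018,-0.0432,0,0.128],[0.6,-0.018,-0.0432,0,0.128],[0.6,-0.018,-0.0432,0,0.128],[0.6,-0.018,-0.0432,0,0.128],[0.6,0,0,0,0]]}}

```text
time: 31.7
tool_pos: [0.4348, -0.4005, 0.2127]
tool_rot: [-3.14, 0.0, 1.611]
contact_force: [-0.5, -0.3, -0.3]
opening: 0.0551
grip_force: 0.0
```

Request:
{"op": "send_rows", "data": {"targets": [[0.6,0,0,0,0],[0.6,0,0,0,0],[0.6,0,0,0,0]]}}

```text
time: 32.0
tool_pos: [0.4384, -0.3945, 0.2138]
tool_rot: [-3.141, -0.001, 1.614]
contact_force: [0.2, 0.2, -0.9]
opening: 0.0553
grip_force: 0.0
```

```bash
python3 - <<'E'
from h import *
snap("scene","scene6");snap("top","top6");print(observe()["tool_pos"],observe()["tool_rot"])
a=cv2.imread("pics/scene6.png")[130:290,90:460];cv2.imwrite("pics/d6.png",cv2.resize(a,(800,346),interpolation=cv2.INTER_CUBIC))
E
python3 mm.py 6;python3 m.py 6 | grep -A40 "scene bright"
```

```text
[ 0.43850967 -0.39474156  0.21393424] [ 3.14147477e+00 -1.10709383e-04  1.61430082e+00]
[330.1 163.3] 36.375 z34 [ 0.6435 -0.2454] z58 [ 0.6389 -0.2412] | tri [ 0.6359 -0.1719  0.1127] 0.119 [228.5 221.6] 144.4375 [12.75 16.  ]
[261.3 177.4] 35.0625 z34 [ 0.6009 -0.0095] z58 [ 0.5971 -0.0096] | tri [ 0.5991 -0.0092  0.0459] 0.0007 [271.5 220.9] 139.625 [12.25 15.75]
[292.7 179.6] 34.375 z34 [ 0.5906 -0.1163] z58 [ 0.587  -0.1145] | tri [ 0.589  -0.1145  0.0455] 0.002 [228.5 221.6] 144.4375 [12.75 16.  ]
[146.3 209.3] 38.5625 z34 [0.5014 0.3823] z58 [0.4994 0.375 ] | tri [ 0.5277  0.4539 -0.0999] 0.0654 [429.7 224.8] 33.125 [ 6.  10.5]
[147.3 228.8] 37.5625 z34 [0.4354 0.378 ] z58 [0.4346 0.3707] | tri [ 0.4664  0.486  -0.1653] 0.1033 [429.7 224.8] 33.125 [ 6.  10.5]
scene bright
[391.2 178.9] 57.4375 z30 [456.4 365.3] [49. 41.] 59.6 z8 [431.4 381.8] [50.7 42.4] 59.6
[111.9 189.9] 24.0 z30 [ 416.8 -423.6] [96.5  3.6] 15.0 z8 [ 390.4 -434.1] [99.8  3.7] 15.0
[397.4 193. ] 36.8125 z30 [517.8 357.7] [17.3 42.5] 88.8 z8 [494.8 373.9] [17.9 43.9] 88.8
[409.3 195.7] 23.3125 z30 [534.1 386.9
[... 183 characters left out ...]
 [74.9 74.4] 83.2 z8 [557.8 122.1] [77.5 76.9] 83.2
[228.8 227.1] 390.5625 z30 [ 588.1 -113.2] [75.  75.8] 3.4 z8 [ 567.6 -113.1] [77.5 78.4] 3.4
[271.4 225.9] 387.9375 z30 [596.4  -8.7] [75.3 75.2] 86.7 z8 [576.2  -5.1] [77.9 77.8] 86.7
[439.5 221.2] 187.6875 z30 [634.  418.7] [43.8 47.9] 62.7 z8 [615.1 437.1] [45.3 49.5] 62.7
[435.5 233.8] 57.125 z30 [673.2 387.3] [39.2 20.7] 59.3 z8 [655.6 404.5] [40.5 21.4] 59.3
[174.6 247.9] 468.0625 z30 [ 638.  -242.5] [75.  75.6] 88.0 z8 [ 619.2 -246.8] [77.5 78.2] 88.0
[123.2 260.1] 20.875 z30 [ 665.7 -353. ] [11.9 13.5] 36.9 z8 [ 647.9 -361.1] [12.3 13.9] 36.9
[392.5 283.6] 26.8125 z30 [796.2 224.2] [ 5.4 37. ] 13.0 z8 [782.9 235.9] [ 5.5 38.3] 13.0
```

View pics/d6.png

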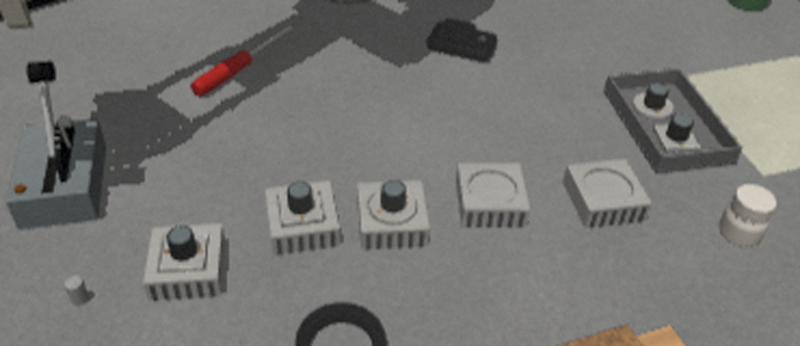

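The picture shows sq2 at (180,240), sq1 at (300,195) and the round at (393,195) in their blocks, and both old modules in the tray. I'll compare them against the old seated modules.

```bash
python3 - <<'E'
from h import *
L=lambda n:cv2.cvtColor(cv2.imread(f"pics/{n}.png"),cv2.COLOR_BGR2GRAY).astype(np.float32)
for cam,boxes in(("scene",{"SA":(158,222,34,30),"RA":(256,207,32,28)}),("top",{"SA":(321,155,18,18),"RA":(252,168,18,18)})):
    a,b=L(cam+"1"),L(cam+"6")
    for k,(x,y,w,h) in boxes.items():
        t=b[y:y+h,x:x+w];t=t[5:-5,5:-5]
        tu=cv2.resize(t,None,fx=8,fy=8,interpolation=3);au=cv2.resize(a[y:y+h,x:x+w],None,fx=8,fy=8,interpolation=3)
        _,v,_,p=cv2.minMaxLoc(cv2.matchTemplate(au,tu,cv2.TM_CCOEFF_NORMED));print(cam,k,round(v,3),(40-p[0])/8,(40-p[1])/8)
E
```

```text
scene SA 0.976 0.0 0.0
scene RA 0.983 0.0 0.0
top SA 0.99 0.0 0.0
top RA 0.992 0.0 0.0
```

Request:
{"op": "send_rows", "data": {"targets": [[0.6,-0.002,-0.0045,-0.032,0],[0.6,0,0,-0.032,0],[0.6,0,0,-0.032,0],[0.6,0,0,0,0],[0.6,0,0,0,0]], "grip_force": 8}}

```text
time: 32.6
tool_pos: [0.4363, -0.4001, 0.1184]
tool_rot: [-3.142, -0.0, 1.614]
contact_force: [-0.4, -0.4, 0.0]
opening: 0.0548
grip_force: 0.0
```

Request:
{"op": "send_rows", "data": {"targets": [[0.3,0,0,0,0],[0.1,0,0,0,0],[0.1,0,0,0,0],[0.1,0,0,0,0],[0.1,0,0,0,0]]}}

```text
time: 33.1
tool_pos: [0.4381, -0.4008, 0.1189]
tool_rot: [3.136, 0.002, 1.613]
contact_force: [7.1, 1.3, -0.5]
opening: 0.0259
grip_force: 6.8
```

Request:
{"op": "send_rows", "data": {"targets": [[0.1,0.014,0.0006,0.0079,0],[0.1,0.014,0.0006,0.0053,0],[0.1,0.014,0.0006,0.003,0],[0.1,0.014,0.0006,0.001,0],[0.1,0,0,0,0]]}}

```text
time: 33.6
tool_pos: [0.4933, -0.3984, 0.1361]
tool_rot: [3.139, 0.002, 1.614]
contact_force: [2.3, 0.6, 5.7]
opening: 0.0237
grip_force: 8.0
```

Request:
{"op": "send_rows", "data": {"targets": [[0.1,0.014,0.0006,-0.001,0],[0.1,0.014,0.0006,-0.003,0],[0.1,0.014,0.0006,-0.0053,0],[0.1,0.014,0.0006,-0.0079,0],[0.1,0.006,0,0,0]]}}

```text
time: 34.1
tool_pos: [0.5517, -0.3956, 0.1181]
tool_rot: [-3.136, -0.001, 1.613]
contact_force: [-16.5, 0.8, 11.3]
opening: 0.0291
grip_force: 9.9
```

Request:
{"op": "send_rows", "data": {"targets": [[0.1,0,0,0,0],[0.1,0,0,0,0],[0.1,0,0,0,0],[0.1,0,0,0,0],[0.1,0,0,0,0]]}}

```text
time: 34.6
tool_pos: [0.5498, -0.3957, 0.1183]
tool_rot: [-3.134, -0.002, 1.612]
contact_force: [-14.5, 0.7, 9.9]
opening: 0.0252
grip_force: 9.7
```

```bash
cat > lv.py <<'E'
from h import *
import sys
t=sys.argv[1];snap("scene","scene"+t);snap("top","top"+t);print(observe()["tool_pos"])
c={}
for cam,roi in(("top",(350,410,175,245)),("scene",(80,140,145,200))):
    g=cv2.cvtColor(up(cam,cam+t),cv2.COLOR_BGR2GRAY);m=g<60
    k=np.zeros_like(m);k[roi[2]*4:roi[3]*4,roi[0]*4:roi[1]*4]=1
    for c,ar,_,s in blobs(m&k,16*30,1e5):print(cam,c.round(1),ar)
for a in(.65,.75,.85,1.1,1.2):
    h=a-.6;P=np.array([.493,-.397,.05])+.1*np.array([np.sin(h),.042*np.sin(h),np.cos(h)])
    print(a,proj("scene",P).round(1),proj("top",P).round(1))
b=cv2.imread(f"pics/scene{t}.png")[130:245,60:180];cv2.imwrite(f"pics/l{t}.png",cv2.resize(b,(600,575),interpolation=cv2.INTER_CUBIC))
E
python3 lv.py 7
```

```text
[ 0.54980656 -0.39571657  0.11828924]
top [382.8 192.5] 457.5625
scene [ 94.6 170.4] 1203.5625
scene [135.3 194.8] 42.375
scene [118.7 194. ] 101.6875
0.65 [103.3 173.1] [388.1 201.5]
0.75 [102.7 176. ] [387.7 198.3]
0.85 [102.3 179.3] [387.1 195.2]
1.1 [101.7 188.8] [385.4 188.1]
1.2 [101.7 193. ] [384.6 185.6]
```

View pics/l7.png

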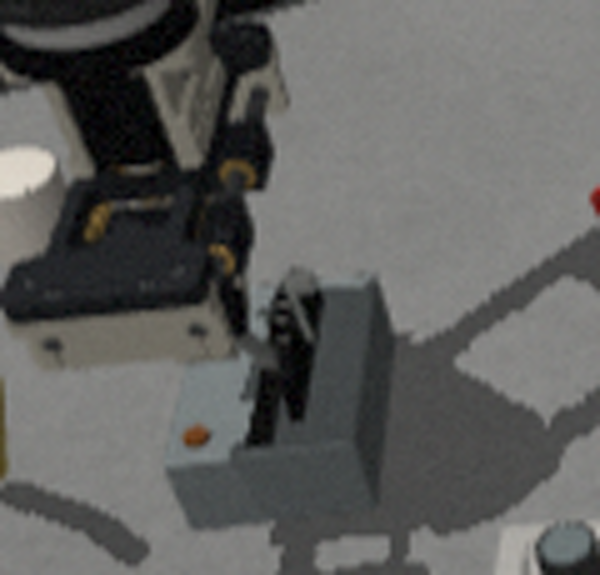

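The lever is against the full stop (TCP x 0.550). The pointer runs in the crop from (290,285) to (315,340), undisturbed. I'll hold for two seconds and refine the preset angle.

Request:
{"op": "send_rows", "data": {"targets": [[0.1,0,0,0,0],[0.1,0,0,0,0],[0.1,0,0,0,0],[0.1,0,0,0,0],[0.1,0,0,0,0]]}}

```text
time: 35.2
tool_pos: [0.5498, -0.3957, 0.1183]
tool_rot: [-3.134, -0.002, 1.612]
contact_force: [-14.5, 1.2, 10.4]
opening: 0.0253
grip_force: 9.7
```

Request:
{"op": "send_rows", "data": {"targets": [[0.1,0,0,0,0],[0.1,0,0,0,0],[0.1,0,0,0,0],[0.1,0,0,0,0],[0.1,0,0,0,0]]}}

```text
time: 35.7
tool_pos: [0.5498, -0.3957, 0.1183]
tool_rot: [-3.134, -0.002, 1.612]
contact_force: [-14.3, 1.9, 10.7]
opening: 0.0248
grip_force: 9.7
```

Request:
{"op": "send_rows", "data": {"targets": [[0.1,0,0,0,0],[0.1,0,0,0,0],[0.1,0,0,0,0],[0.1,0,0,0,0],[0.1,0,0,0,0]]}}

```text
time: 36.2
tool_pos: [0.5498, -0.3957, 0.1183]
tool_rot: [-3.134, -0.002, 1.612]
contact_force: [-15.2, 2.0, 11.1]
opening: 0.0254
grip_force: 9.7
```

```bash
python3 - <<'E'
from h import *
S=lambda u,v:((u-400)/6.667+85-.43,v/6.667+155-.43)
R=np.array([[1,.042],[-.042,1]])
for dy in(.022,.026,.030):
  for p in((627,200),(624,220),(637,250),(650,287)):
    o,d=ray("scene",*S(*p));o=o-[.4933,-.397,.05]
    n=np.array([-.042,1,0]);t=(dy-n@o)/(n@d);q=o+t*d;x=q[0]+.042*q[1]
    print(dy,p,"r",round(np.hypot(x,q[2]),4),"ang",round(.6+np.arctan2(x,q[2]),3),"x,z",round(x,4),round(q[2],4))
# white tip in both by centroid in all pictures
for n in("0","1","6"):
    c={}
    for cam,roi,th in(("top",(370,384,196,208),135),("scene",(112,126,180,192),150)):
        g=cv2.cvtColor(up(cam,cam+n),cv2.COLOR_BGR2GRAY);k=np.zeros(g.shape,bool);k[roi[2]*4:roi[3]*4,roi[0]*4:roi[1]*4]=1
        b=blobs((g>th)&k,8*3,1e4);c[cam]=max(b,key=lambda t:t[1])[:2] if b else None
    if c["top"] and c["scene"]:
        P,e=tri(c["top"][0],c["scene"][0]);v=P-[.4933,-.397,.05];x=v[0]+.042*v[1];print(n,c,P.round(4),round(e,4),"ang",.6+np.arctan2(x,v[2]))
E
```

```text
0.022 (627, 200) r 0.054 ang 0.519 x,z -0.0044 0.0538
0.022 (624, 220) r 0.0531 ang 0.711 x,z 0.0059 0.0528
0.022 (637, 250) r 0.0356 ang 0.683 x,z 0.0029 0.0354
0.022 (650, 287) r 0.0165 ang 0.751 x,z 0.0025 0.0163
0.026 (627, 200) r 0.0641 ang 0.724 x,z 0.008 0.0636
0.026 (624, 220) r 0.0652 ang 0.88 x,z 0.018 0.0626
0.026 (637, 250) r 0.0481 ang 0.92 x,z 0.0151 0.0456
0.026 (650, 287) r 0.0305 ang 1.101 x,z 0.0147 0.0268
0.03 (627, 200) r 0.0763 ang 0.869 x,z 0.0203 0.0735
0.03 (624, 220) r 0.0785 ang 0.994 x,z 0.0301 0.0725
0.03 (637, 250) r 0.0621 ang 1.055 x,z 0.0273 0.0558
0.03 (650, 287) r 0.046 ang 1.224 x,z 0.0269 0.0373
```

```bash
python3 - <<'E'
from h import *
def pt(a,r,dy):
    h=a-.6;x=r*np.sin(h);return np.array([.4933+x-.042*dy,-.397+dy+.042*x,.05+r*np.cos(h)])
for a in(.5,.6,.7,.75,.8,.9):
    p,q=proj("scene",pt(a,.062,.026)),proj("scene",pt(a,.03,.026));t=proj("top",pt(a,.062,.026))
    l=proj("scene",pt(a,.1,0)),proj("scene",pt(a,.05,0))
    f=lambda p:((p[0]+.43-85)*6.667+400,(p[1]+.43-155)*6.667)
    print(a,"tip scene crop",np.round(f(p)),"r30",np.round(f(q)),"slope",round((q-p)[0]/(q-p)[1],3),"top crop",((t[0]+.43-350)*6.667).round(),((t[1]+.43-175)*6.667).round(),"lever slope",round((l[1]-l[0])[0]/(l[1]-l[0])[1],3))
E
```

```text
0.5 tip scene crop [634. 179.] r30 [654. 250.] slope 0.291 top crop 179.0 213.0 lever slope 0.314
0.6 tip scene crop [631. 189.] r30 [653. 255.] slope 0.334 top crop 178.0 200.0 lever slope 0.363
0.7 tip scene crop [629. 201.] r30 [652. 260.] slope 0.387 top crop 176.0 187.0 lever slope 0.422
0.75 tip scene crop [628. 207.] r30 [652. 263.] slope 0.418 top crop 175.0 181.0 lever slope 0.457
0.8 tip scene crop [628. 214.] r30 [651. 266.] slope 0.453 top crop 174.0 175.0 lever slope 0.496
0.9 tip scene crop [626. 228.] r30 [651. 273.] slope 0.54 top crop 172.0 163.0 lever slope 0.595
```

Request:
{"op": "send_rows", "data": {"targets": [[0.1,-0.014,-0.0005,0.006,0],[0.1,-0.014,-0.0005,0.006,0],[0.1,-0.012,-0.0005,0.0035,0],[0.1,-0.008,-0.0003,0.001,0],[0.1,0,0,0,0]]}}

```text
time: 36.7
tool_pos: [0.5056, -0.3982, 0.1359]
tool_rot: [3.14, 0.002, 1.612]
contact_force: [-0.2, 0.4, 10.5]
opening: 0.0239
grip_force: 8.0
```

Request:
{"op": "send_rows", "data": {"targets": [[0.1,0,0,0,0],[0.1,0,0,0,0],[0.1,0,0,0,0]]}}

```text
time: 37.0
tool_pos: [0.506, -0.3982, 0.1358]
tool_rot: [3.14, 0.002, 1.613]
contact_force: [0.5, -0.0, 10.8]
opening: 0.0238
grip_force: 8.0
```

Request:
{"op": "send_rows", "data": {"targets": [[0.3,0,0,0,0],[0.6,0,0,0,0],[0.6,0,0,0,0],[0.6,0,0,0.04,0],[0.6,0,0,0.045,0]]}}

```text
time: 37.5
tool_pos: [0.5048, -0.3965, 0.2175]
tool_rot: [-3.137, -0.005, 1.613]
contact_force: [-0.3, -0.4, 0.8]
opening: 0.0535
grip_force: 0.0
```

Request:
{"op": "send_rows", "data": {"targets": [[0.6,-0.03,0.035,0.01,0],[0.6,-0.03,0.035,0.01,0],[0.6,-0.03,0.035,0,0],[0.6,-0.03,0.035,0,0],[0.6,0,0,0,0]]}}

```text
time: 38.0
tool_pos: [0.3817, -0.2525, 0.2384]
tool_rot: [-3.137, -0.005, 1.614]
contact_force: [-0.3, 0.3, 0.6]
opening: 0.055
grip_force: 0.0
```

```bash
sed -i 's/print(a,proj/print(a,proj/' lv.py; python3 lv.py 8; python3 - <<'E'
from h import *
a=cv2.imread("pics/top8.png")[175:235,350:410];b=cv2.imread("pics/scene8.png")[155:240,85:145]
A=cv2.resize(a,(400,400),interpolation=cv2.INTER_CUBIC);B=cv2.resize(b,(400,567),interpolation=cv2.INTER_CUBIC)
o=np.zeros((567,800,3),np.uint8);o[:400,:400]=A;o[:,400:]=B;cv2.imwrite("pics/dim8.png",o)
E
```

```text
[ 0.38560554 -0.2570175   0.23963893]
top [376.  195.5] 48.5625
top [359.6 217.4] 538.25
top [388.1 199.2] 52.125
scene [102.6 174.7] 127.875
scene [119.2 193.7] 89.125
scene [135.6 195.2] 35.1875
0.65 [103.3 173.1] [388.1 201.5]
0.75 [102.7 176. ] [387.7 198.3]
0.85 [102.3 179.3] [387.1 195.2]
1.1 [101.7 188.8] [385.4 188.1]
1.2 [101.7 193. ] [384.6 185.6]
```

View pics/dim8.png

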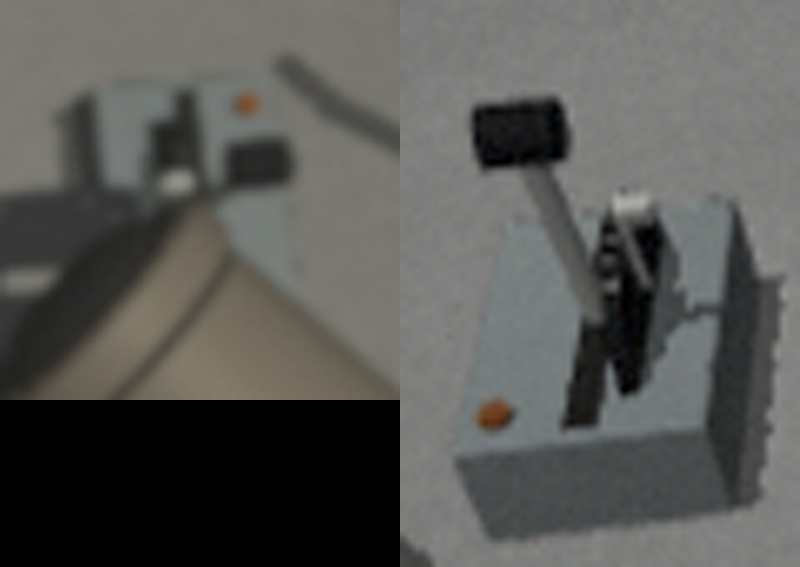

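Now the knob is at scene (102.6,174.7) and the rod runs roughly parallel to the pointer. I'll do one numeric check by the same method on both.

```bash
python3 - <<'E'
from h import *
P,e=tri((388.1,199.2),(102.6,174.7));v=P-[.4933,-.397,.05];print("knob",P,e,.6+np.arctan2(v[0]+.042*v[1],v[2]))
for n in("0","6","8"):
    c=[]
    for cam,roi in(("top",(372,381,197,206)),("scene",(114,125,181,190))):
        g=cv2.cvtColor(up(cam,cam+n),cv2.COLOR_BGR2GRAY)[roi[2]*4:roi[3]*4,roi[0]*4:roi[1]*4]
        th=(int(g.max())+int(np.median(g)))/2;m=(g>th).astype(np.uint8);k,l,s,ce=cv2.connectedComponentsWithStats(m)
        i=l[np.unravel_index(g.argmax(),g.shape)];c.append(ce[i]/4-.375+[roi[0],roi[2]]);print(cam,g.max(),th,s[i]/4,c[-1])
    P,e=tri(*c);v=P-[.4933,-.397,.05];x=v[0]+.042*v[1];print(n,P.round(4),round(e,4),"r",np.hypot(x,v[2]),"ang",.6+np.arctan2(x,v[2]))
E
```

```text
knob [ 0.50488429 -0.39691611  0.15047647] 8.467496564932032e-05 0.7148213742104329
top 140 106.0 [ 2.5   3.75  4.25  3.   41.  ] [376.21189024 201.875     ]
scene 168 145.5 [ 2.5   3.    5.75  2.5  39.5 ] [118.89240506 184.85601266]
0 [ 0.5008 -0.3705  0.1133] 0.0009 r 0.06385389449553762 ang 0.7347199145779268
top 100 82.0 [8.25 0.   0.75 5.   9.25] [380.23986486 198.55743243]
scene 134 114.0 [  0.25   0.    10.75   5.5  133.5 ] [119.26825843 182.29541199]
6 [ 0.5085 -0.3719  0.1288] 0.015 r 0.08047325921467588 ang 0.80341142694176
top 144 107.5 [ 2.5   3.75  4.5   3.25 43.5 ] [376.17241379 201.90517241]
scene 174 149.5 [ 3.    3.25  5.    2.25 34.75] [118.98111511 184.84622302]
8 [ 0.5007 -0.3704  0.1132] 0.001 r 0.06378508128378964 ang 0.7335092975862396
```

Request:
{"op": "send_rows", "data": {"targets": [[0.6,0,0,0.02,0],[0.6,0,0,0,0],[0.6,0,0,0,0],[0.6,0,0,0,0],[0.6,0,0,0,0]]}}

```text
time: 38.6
tool_pos: [0.3858, -0.2574, 0.2584]
tool_rot: [-3.141, -0.001, 1.613]
contact_force: [0.3, 0.2, 0.4]
opening: 0.0548
grip_force: 0.0
```

```bash
python3 -c "
from cell import hand_in
print(hand_in())"
```

```text
the job is handed in; nothing more can be done
None
```

The job is handed in, with no verdict returned: by camera, both old modules are upright in the tray, all three new ones are seated in matching blocks, and the lever went off, then full for about 2 s, then to within about 0.02 rad of the pointer, which did not move.

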